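Load the backup cell into the control board's spring holder

TASK

Take the loose cell out of its dock and load it into the battery holder on the control board: flat end against the coil spring, push the spring back, roll the nub end down past the retaining lip, then ease it forward so that it lies fully home under the lip, and let go. Work by feel and gently: never ram or slam the cell against the spring's stop, the lip, the wall or the floor (stay under 14 N), and leave the other things on the bench where they are.

Things in the scene. Friction and masses are not known exactly. Their poses are not given: they have to be found in the camera images.
- cell_center (a point): Centre of the loose cell: a grey cylinder 26 mm in diameter, 65 mm long over all, about 95 g, lying level in the dock. Its x axis runs along the cell from the flat steel end (32.5 mm behind this point) to the nub. The body is 62.5 mm long: its shoulder round the nub is 30 mm ahead of this point. It may spin about its own axis.
- cell_nub (a point): Tip of the cell's nub, 32.5 mm ahead of the cell's centre: a steel stud 9 mm in diameter that stands 2.5 mm out of the cell's body. Axes as the cell's.
- board: Control board, fixed: a plywood plate 240 x 150 mm, 12 mm thick, origin under its centre, on the bench. The black battery holder (spring, lip and wall in one piece, 114 x 40 mm) is clamped on a rail along the board's x, up to 12 mm either way from the middle of the rail. Relay box and finned regulator from x = 67 mm on, up to 36 mm above the bench; terminal strip from x = -91 mm back, 24 mm high.
- seat (a point): Cell's centre when fully home, if the holder stood mid-rail. Fixed to the board: the holder, with all its parts, is really up to 12 mm ahead (+x) or behind, the same for all parts; it must be felt or seen. z up; x from coil spring to contact wall, as the nub must point. Holder's floor: 13 mm below (16 mm above the bench). Wall's face: 32.5 mm ahead. Cell home: spring 4 mm compressed.
- lip_edge (a point): Middle of the retaining lip's inner edge, at its underside, 24.5 mm ahead of and 14.5 mm above the seat, for a mid-rail holder (see seat); axes as the seat's. The lip is a square-edged steel tab, 30 mm wide and 3 mm thick, that reaches 8 mm back (-x) from the top of the contact wall; no lead-in slope. Its underside is 27.5 mm above the holder's floor.
- spring_free (a point): Centre of the free coil spring's end disc (steel, 14 mm diameter), at the seat's height, 28.5 mm behind it, for a mid-rail holder (see seat); a fixed point of the board. The disc slides back along -x by 15 mm to a hard stop; it takes 1 N to start and 0.5 N more per mm. The spring's block begins 23 mm behind this point and reaches 15 mm above it.
- cheeks (a point): Same point as the seat (mid-rail holder). Side cheeks (x from -42.5 to -25.5 mm and from 16.5 to 32.5 mm) stand 31 mm apart up to about the height of this point, then flare out to 44 mm apart 8 mm above it and guide the cell sideways; between the two pairs the sides are open for the fingers.
- dock: The cell's dock: a fixed aluminium plate 85 x 60 mm, 8 mm thick, with two black V ribs 8 mm thick, 46 mm apart along its x, that carry the cell along the dock's x with its centre 30 mm above the bench. The ribs reach 20 mm to each side; the 38 mm between them is free for the fingers, down to the plate. Origin under its centre, on the bench.
- gauge: Bystander: a round black pressure gauge 52 mm in diameter, 22 mm tall, lying face up with a brass stem; origin under its centre.
- fitting: Bystander: a brass fitting, 24 mm in diameter at its foot, 34 mm tall, upright; origin under its centre.
- screwdriver: Bystander: a screwdriver lying on the bench; origin near its middle.

How it is judged:
At the end, for the whole second after the job is handed in: The cell lies at rest down in the holder, nub end under the lip, flat end on the spring, wherever the holder is clamped: its centre within 3 mm of the seat in height, 4 mm sideways and 15 mm along the rail, nub towards the contact wall, axis within 0.1 rad of the holder (x of cell_center in the frame of seat between -0.015 and 0.015 m and y of cell_center in the frame of seat between -0.004 and 0.004 m and z of cell_center in the frame of seat between -0.003 and 0.003 m and x of cell_nub in the frame of seat above 0.016 m and angle between the x axis of cell_center and the x axis of seat, either way round below 0.1 rad and linear speed of cell below 0.02 m/s); the robot touches nothing.
It fails at once if The cell is pressed or snapped against any part of the board, the spring or the lip with more than 14 N (contact force between cell and board above 14 N).
It fails at once if The robot itself presses on the board with more than 25 N (contact force between any of the fingers, the arm and board above 25 N).
It fails at once if A bystander (gauge, fitting or screwdriver) is moved more than 20 mm (distance of any of gauge, fitting, screwdriver from where it was at the start of the episode above 0.02 m).
It also fails if it takes over 58 s, if anything falls off the work surface, if the arm or the gripper's body presses on something with over 40 N, if the wrist force passes 120 N, or if a joint passes its speed limit or range.

ROBOT

A 6-joint arm with a two-finger parallel gripper is mounted at the origin on the work surface. World frame = base frame: x ahead of the robot, y to its left, z up, the work surface at z = 0. Lengths are in m, angles in rad, forces in N, time in s.
With the tool pointing down it reaches from about 0.35 to 0.975 m from the base axis. Payload 4.9 kg.
Tool frame: the origin (TCP) lies midway between the tips of the shut fingers; the grasp point (between the pads) lies manip.grip_depth behind it (manip.grip_depth is the distance from the TCP to the grasp point, in m); z points along the fingers, x is the direction in which the jaws open and shut, and the axes are right-handed (so a half turn about z gives the same grasp; the last joint's range is limited). The gripper opens to 85 mm and grips with 20 to 120 N. Pads are 22 mm wide; open, the fingers measure 114 mm over their backs; the gripper's body (76 mm by 85 mm) begins 54 mm behind the grasp point. The pads swing forward as they close: fully open they stand 13 mm farther back than shut.
Start: joints at [1.17, 0.053, 1.613, -0, 1.476, -0.119], TCP at [0.174, 0.6, 0.231] pointing down, gripper open.
Joint ranges: [-3.01, 3.01], [-1.01, 2.22], [0.06, 2.58], [-1.02, 4.17], [0.09, 2.62], [-3.14, 3.14]. Speed limits (rad/s): [2.57, 2.57, 3.14, 3.14, 3.14, 3.14].

INTERFACE

Orientations are given as a unit quaternion [w, x, y, z].
In Python, from plant import state, grab_frame, ticket, manip gives the robot as it stands.
- The arm moves only by the tool carry_out, never from a script. Its argument "moves" is a list that holds one entry, the list of rows, each a list of 7 numbers: the turn, a rotation vector about the tool's x, y, z each as a share of 5 degrees, from -1 to 1, then the shift along the tool's x, y, z each as a share of 0.04 m, from -1 to 1, then the gripper command: -1 is shut, 1 is fully open, values between are in proportion. A call has 1 to 8 rows; each row shifts and turns the commanded pose from where the row before left it, along the tool's axes as they then stand; what a row does not reach is not made up. A row lasts 1/12 s, in which the tool goes at most 41.7 mm and 7.16 degrees, less where a joint would pass 70% of its speed; a pose out of reach is approached as far as the arm can. A call with a number of a shift or a turn outside -1 to 1 is refused whole. A call with a gripper value outside its range is refused whole. The fingers move at their own pace and stop on an object; the grip force is fixed at half the most. Time passes only in rows, so rows that do not move let the fingers close. It gives the time, the measured TCP pose, the force and the opening at its end, in the units of the state.
- state(): the state, without advancing time (a new reading comes with each control period).
- grab_frame(name): name is "scene" or "top" or "wrist"; returns a dict with "frame" (420x560x3 uint8, red, green, blue), "z_map" (420x560 float32, m along the optical axis (not along the pixel's ray), 0 where there is no reading), "K" (3x3 intrinsics, pixels), "world_from_camera" (4x4, takes a point from camera to world coordinates); the wrist camera has in their place "hand_eye" (4x4, takes a point from camera to tool coordinates, whose origin is the TCP and whose axes are the tool frame's). Camera axes: x right, y down, z forward; pixel columns grow to the right and rows downward; lengths in m; the calibration is good to about 2 mm. A picture is of the moment at which its call begins: read the wrist's pose just before it.
- ticket.job_done(): hands the job in, once; it reports no verdict.
The state is a dict: "time": time; "joint_pos": joint angles; "joint_vel": joint speeds; "joint_efforts": joint torques, N m; "tool_pos": TCP position; "tool_rot": TCP orientation; "contact_force": force on the tool from outside, world axes, zero at the start; "ft_torque": the same for the moment, N m; "gripper_width": opening from 0.0 (shut) to 1.0 (fully open).
Only numpy, scipy, OpenCV 4.12 (cv2) and the standard library are available. Lean on these libraries where they do the work, as an engineer would, in place of code of your own. Each camera call takes 0.05 s, during which the arm holds its last target.

## Working session

There is one attempt and no reset: what is moved stays moved. The work goes in short steps, Python scripts to look and compute and a tool call to move; the robot and the scene stay as the last step left them, time stands still between calls to the robot, and variables do not carry over. Pictures are saved under pics/ and viewed, and the job is handed in when it is done.

Besides the shell and the picture viewer there is one more tool, called after "Call:" as name(argument=value, ...) on one line, values as JSON. carry_out: Moves the arm, as the interface text tells. Shift numbers are shares of 0.04 m and turn numbers shares of 5 degrees, none past 1 either way. Its arguments: {"type":"object","properties":{"moves":{"type":"array"}},"required":["moves"]}

```bash
mkdir -p pics; ls; cat > h.py <<'E'
import numpy as np, cv2
from plant import state, grab_frame, ticket, manip
def save(n,f): cv2.imwrite(f"pics/{n}.png",cv2.cvtColor(f,cv2.COLOR_RGB2BGR))
def R(q):
    from scipy.spatial.transform import Rotation as r
    return r.from_quat([q[1],q[2],q[3],q[0]]).as_matrix()
E
python3 - <<'E'
from h import *
print(state()); print(manip, getattr(manip,'grip_depth',None))
for n in("scene","top","wrist"):
    s=state();d=grab_frame(n);save(n+"0",d["frame"]);np.savez(n+"0.npz",**{k:v for k,v in d.items()},tp=s["tool_pos"],tq=s["tool_rot"])
    print(n,d["K"],d.get("world_from_camera",d.get("hand_eye")))
E
```

```text
pics
{'time': 0.0, 'joint_pos': array([ 1.17000863e+00,  5.33501391e-02,  1.61430546e+00,  6.36177838e-06,
        1.47594464e+00, -1.18980093e-01]), 'joint_vel': array([ 0.0002117 , -0.00039899,  0.00179879, -0.00161785,  0.00095132,
       -0.00023165]), 'joint_efforts': array([ 8.08395816e-05, -3.93686843e+01, -3.70175350e+01, -1.16776023e-04,
        7.01686396e-03,  1.46847253e-05]), 'tool_pos': array([0.17355308, 0.59978268, 0.23006031]), 'tool_rot': array([ 5.00821581e-04,  7.99403433e-01,  6.00793761e-01, -8.69935470e-04]), 'contact_force': array([ 0.19143262, -0.05142287, -0.64657887]), 'ft_torque': array([-0.01346237,  0.00230764,  0.00916715]), 'gripper_width': 0.9983750599023414}
<Robot object at 0x7fd706fbc050> 0.0187
scene [[476.36868596   0.         277.84306708]
 [  0.         476.36868596 218.64341796]
 [  0.           0.           1.        ]] [[-0.32624658  0.53190684 -0.78143348  1.19430137]
 [ 0.94514581  0.19772079 -0.26001132  0.20512274]
 [ 0.01620384 -0.82339638 -0.56723526  0.51295834]
 [ 0.          0.          0.          1.        ]]
top [[505.66119428   0.         277.32987766]
 [  0.         505.66119428 214.03697748]
 [  0.           0.           1.        ]] [[-0.08838183 -0.97432027  0.20709577  0.42713234]
 [-0.99608261  0.08585656 -0.02116808  0.01389902]
 [ 0.00284396 -0.20815537 -0.97809164  0.85798757]
 [ 0.          0.          0.          1.        ]]
wrist [[297.49498973   0.         275.33942999]
 [  0.         297.49498973 209.20160345]
 [  0.           0.           1.        ]] [[ 9.99999435e-01  5.11233994e-04 -9.32510053e-04 -8.11444120e-04]
 [-2.11403352e-04  9.54932409e-01  2.96823263e-01 -7.65960534e-02]
 [ 1.04223021e-03 -2.96822898e-01  9.54931977e-01 -1.42553237e-01]
 [ 0.00000000e+00  0.00000000e+00  0.00000000e+00  1.00000000e+00]]
```

View pics/scene0.png

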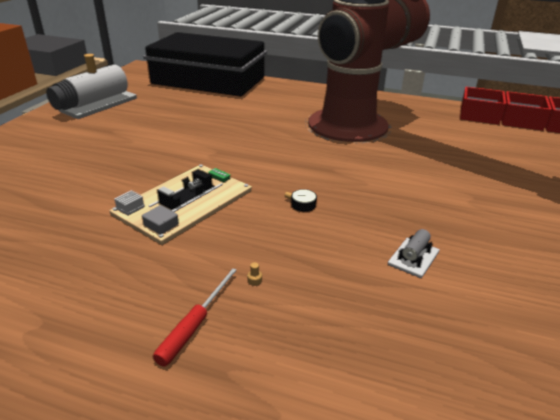

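View pics/top0.png

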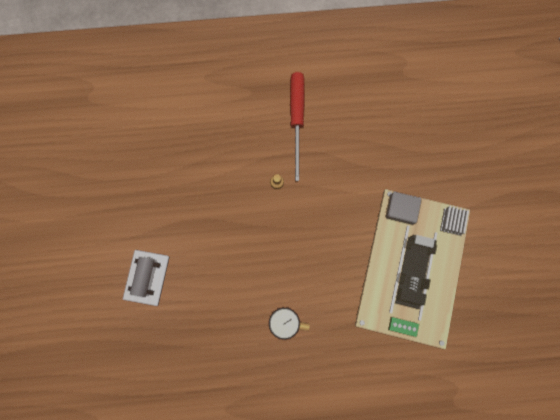

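View pics/wrist0.png

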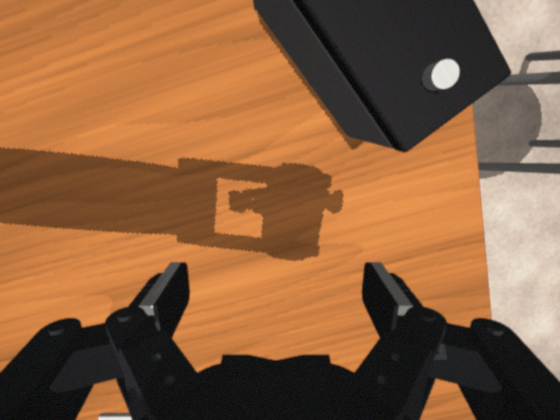

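The scene view shows the dock with the cell at about (415,248) and the board at about (180,200). In the top view the dock is at (146,278), the cell at (143,277), the holder at (414,272), the gauge at (285,323), the fitting at (277,181) and the screwdriver at (298,125). I'll enlarge both areas next.

```bash
cat >> h.py <<'E'
def crop(n,f,x0,y0,x1,y1,s): save(n,cv2.resize(f[y0:y1,x0:x1],None,fx=s,fy=s,interpolation=cv2.INTER_CUBIC))
def W(d,u,v,z=None):
    T=d["world_from_camera"];K=d["K"]
    z=d["z_map"][v,u] if z is None else z
    return T[:3,:3]@(np.linalg.inv(K)@[u,v,1]*z)+T[:3,3]
def cloud(d,T=None):
    T=d["world_from_camera"] if T is None else T
    z=d["z_map"];K=d["K"];v,u=np.mgrid[:z.shape[0],:z.shape[1]]
    p=np.stack([(u-K[0,2])/K[0,0]*z,(v-K[1,2])/K[1,1]*z,z],-1)
    return p@T[:3,:3].T+T[:3,3]
E
python3 - <<'E'
from h import *
d=dict(np.load("top0.npz"));P=cloud(d)
a=d["frame"]; crop("t_dock",a,110,240,180,315,6); crop("t_board",a,345,180,480,355,4)
d2=dict(np.load("scene0.npz"));b=d2["frame"]; crop("s_dock",b,380,220,450,280,8); crop("s_board",b,100,155,260,245,5)
for u,v in [(143,277),(139,290),(148,264),(414,272),(300,250),(200,300),(285,323),(277,179),(440,300)]: print(u,v,P[v,u].round(4))
E
```

```text
143 277 [0.5161 0.2207 0.0403]
139 290 [0.4957 0.2271 0.0428]
148 264 [0.5362 0.2118 0.0411]
414 272 [ 0.4872 -0.2216  0.0175]
300 250 [ 0.5433 -0.0379 -0.0039]
200 300 [ 0.4737  0.1374 -0.0008]
285 323 [ 0.4237 -0.0006  0.0217]
277 179 [ 0.6622 -0.0088  0.0331]
440 300 [ 0.438  -0.2594  0.0118]
```

```bash
cd pics; python3 -c "
import cv2,numpy as np
f=[cv2.imread(x+'.png') for x in('t_dock','t_board','s_dock','s_board')]
for x in f: print(x.shape)"
```

```text
(450, 420, 3)
(700, 540, 3)
(480, 560, 3)
(450, 800, 3)
```

View pics/t_dock.png

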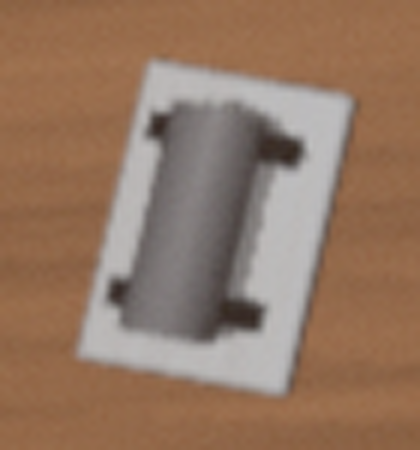

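View pics/t_board.png

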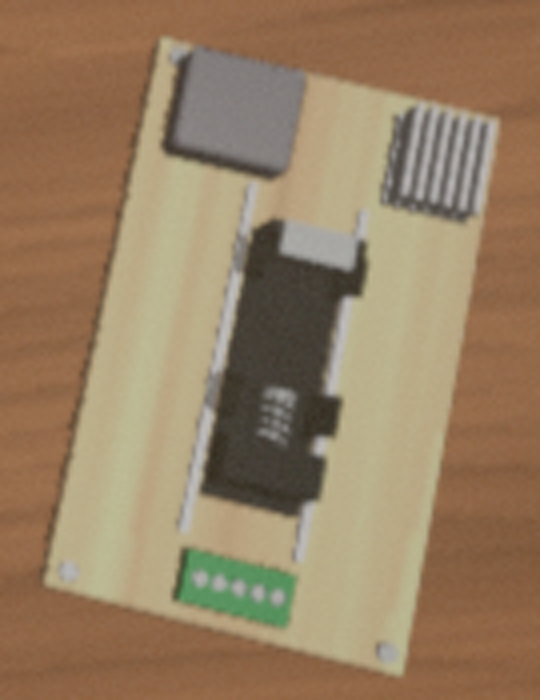

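View pics/s_dock.png

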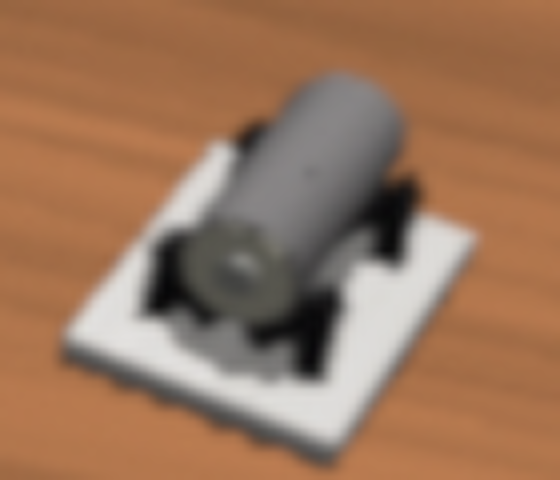

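View pics/s_board.png

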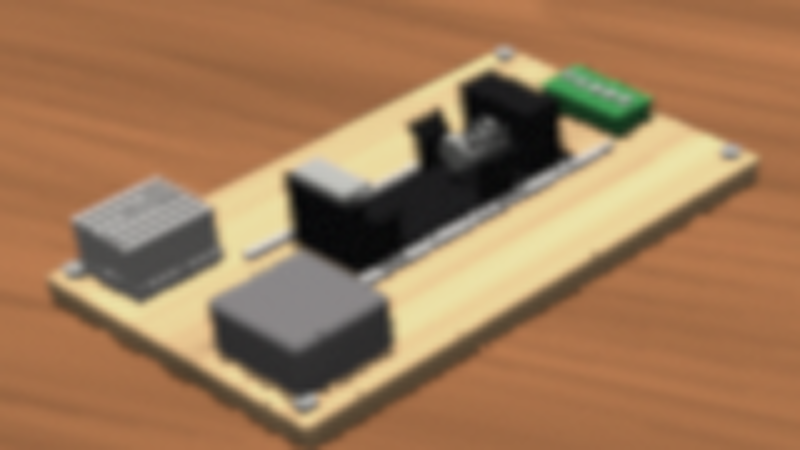

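```bash
python3 - <<'E'
from h import *
d=dict(np.load("top0.npz"));P=cloud(d);T=d["world_from_camera"];K=d["K"]
def ray(u,v,z):
    r=T[:3,:3]@(np.linalg.inv(K)@[u,v,1]); return T[:3,3]+r*(z-T[2,3])/r[2]
c=[ray(345+x/4-.4,180+y/4-.4,.012) for x,y in [(163,38),(498,120),(404,675),(45,584)]]
c=np.array(c);print(c.round(4));o=c.mean(0);e=(c[0]+c[1]-c[2]-c[3]);print("board",o.round(4),np.degrees(np.arctan2(e[1],e[0])),[np.linalg.norm(c[i]-c[(i+1)%4]).round(4) for i in range(4)])
c=np.array([ray(110+x/6-.4,240+y/6-.4,.008) for x,y in [(150,60),(355,95),(288,395),(78,358)]])
o=c.mean(0);e=(c[0]+c[1]-c[2]-c[3]);print("dock",o.round(4),np.degrees(np.arctan2(e[1],e[0])),[np.linalg.norm(c[i]-c[(i+1)%4]).round(4) for i in range(4)])
s=state();print(R(s["tool_rot"]).round(3))
E
```

```text
[[ 0.6338 -0.1944  0.012 ]
 [ 0.5851 -0.3328  0.012 ]
 [ 0.3607 -0.2564  0.012 ]
 [ 0.4093 -0.1158  0.012 ]]
board [ 0.4972 -0.2249  0.012 ] -19.060232494970816 [np.float64(0.1467), np.float64(0.2371), np.float64(0.1488), np.float64(0.2379)]
dock [0.5188 0.224  0.008 ] -15.229435730528976 [np.float64(0.059), np.float64(0.0844), np.float64(0.0593), np.float64(0.0843)]
[[ 0.278  0.961 -0.001]
 [ 0.961 -0.278 -0.001]
 [-0.002 -0.    -1.   ]]
```

The top view gives the board at (0.497, -0.225), heading -19°, and the dock at (0.519, 0.224), heading -15°. The plate sizes check out to within 3 mm. The nub appears to face away from the robot, the same way as the holder's +x. I'll move the wrist camera over the dock to confirm that.

Call:
carry_out(moves=[[[0,0,0,-0.42,0.68,0.15,1],[0,0,0,-0.42,0.68,0.15,1],[0,0,0,-0.42,0.68,0.15,1],[0,0,0,-0.42,0.68,0.15,1],[0,0,0,-0.42,0.68,0.15,1],[0,0,0,-0.42,0.68,0.15,1],[0,0,0,-0.42,0.68,0.15,1],[0,0,0,-0.42,0.68,0.15,1]]])

```text
time: 0.82
tool_pos: [0.346, 0.4093, 0.1827]
tool_rot: [0.0, 0.799, 0.601, -0.0]
contact_force: [-0.5, 1.1, 0.0]
gripper_width: 0.999
```

Call:
carry_out(moves=[[[0,0,0,-0.42,0.68,0.15,1],[0,0,0,-0.42,0.68,0.15,1],[0,0,0,-0.42,0.68,0.15,1],[0,0,0,-0.42,0.68,0.15,1],[0,0,0,-0.42,0.68,0.15,1],[0,0,0,-0.42,0.68,0.15,1],[0,0,0,-0.42,0.68,0.15,1],[0,0,0,-0.2,0.3,0.15,1]]])

```text
time: 1.48
tool_pos: [0.5068, 0.2312, 0.1349]
tool_rot: [0.001, 0.8, 0.6, 0.0]
contact_force: [-0.7, 0.4, 0.3]
gripper_width: 0.999
```

Call:
carry_out(moves=[[[0,0,0,0,0,0,1],[0,0,0,0,0,0,1]]])

```text
time: 1.65
tool_pos: [0.5044, 0.2335, 0.1345]
tool_rot: [-0.001, 0.8, 0.6, -0.001]
contact_force: [0.4, -0.4, 0.0]
gripper_width: 1.001
```

```bash
cat >> h.py <<'E'
def wr(n):
    s=state();d=grab_frame("wrist");T=np.eye(4);T[:3,:3]=R(s["tool_rot"]);T[:3,3]=s["tool_pos"]
    d=dict(d);d["world_from_camera"]=T@d["hand_eye"];save(n,d["frame"]);np.savez(n+".npz",**d);return s,d
E
python3 - <<'E'
from h import *
s,d=wr("w1");print(s["time"],s["tool_pos"],R(s["tool_rot"]).round(3))
crop("w1z",d["frame"],150,60,430,270,2.8)
E
```

```text
1.65 [0.50444307 0.23352642 0.13449728] [[ 0.279  0.96  -0.002]
 [ 0.96  -0.279  0.   ]
 [-0.    -0.002 -1.   ]]
```

View pics/w1.png

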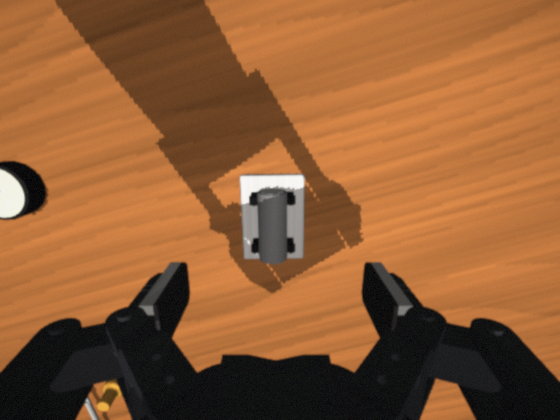

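View pics/w1z.png

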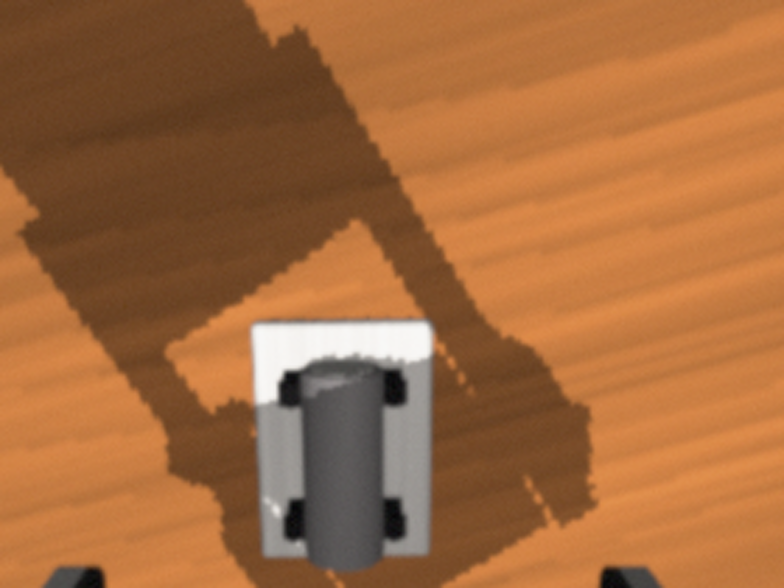

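The wrist view shows the cell lying level in the dock, from (272,188) to (272,262), with image-down being tool +y. I'll fit its pose now.

```bash
cat > fit.py <<'E'
from h import *
from scipy.optimize import least_squares
def fit(d,c0,name):
    P=cloud(d).reshape(-1,3);P=P[(np.linalg.norm(P[:,:2]-c0,axis=1)<.05)&(P[:,2]>.031)&(P[:,2]<.05)]
    # fit cylinder r=.013 level
    def res(p): 
        n=np.array([-np.sin(p[0]),np.cos(p[0])]);return np.hypot((P[:,:2]-c0)@n-p[1],P[:,2]-p[2])-.013
    r=least_squares(res,[np.radians(-15),0,.03],loss="soft_l1",f_scale=.001);a,o,z=r.x
    t=(P[:,:2]-c0)@[np.cos(a),np.sin(a)];lo,hi=np.percentile(t,[.5,99.5])
    n=np.array([-np.sin(a),np.cos(a)]);c=c0+n*o+np.array([np.cos(a),np.sin(a)])*(lo+hi)/2
    print(name,len(P),"yaw",np.degrees(a).round(2),"centre",c.round(4),"z",z.round(4),"len",(hi-lo).round(4),"rms",np.std(r.fun).round(5),"topz",np.percentile(P[:,2],95).round(4))
    return c,a
E
python3 - <<'E'
from fit import *
for n in("w1","top0","scene0"):
    d=dict(np.load(n+".npz"));fit(d,np.array([.517,.222]),n)
    # end profile in scene
d=dict(np.load("scene0.npz"));crop("s_dock2",d["frame"],400,230,440,265,15)
E
```

```text
w1 2038 yaw -15.39 centre [0.5176 0.2255] z 0.0297 len 0.0624 rms 0.00106 topz 0.0432
top0 619 yaw -15.53 centre [0.5181 0.2252] z 0.0289 len 0.0639 rms 0.00141 topz 0.0431
scene0 414 yaw -15.53 centre [0.5203 0.2244] z 0.029 len 0.0647 rms 0.00208 topz 0.0429
```

View pics/s_dock2.png

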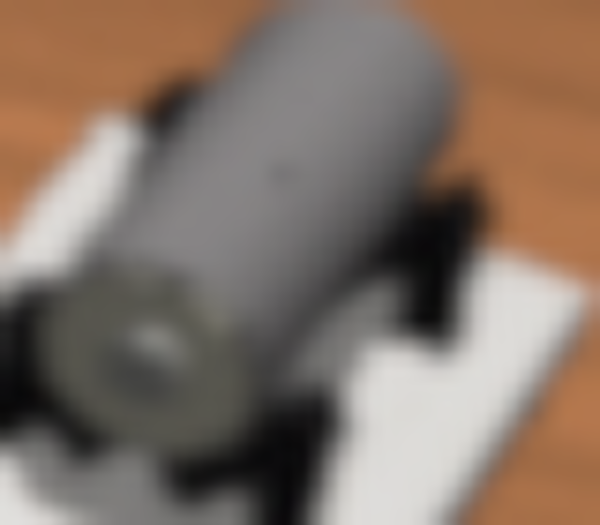

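The scene crop clearly shows the nub stud in the middle of the end face pointing towards +x. All three views agree on the cell: centre about (0.519, 0.225), z 0.029–0.030, yaw -15.4°. Next I'll descend in stages.

Call:
carry_out(moves=[[[0,0,-0.16,-0.1,0.4,0,1],[0,0,0,0,0,0.6,1],[0,0,0,0,0,0.6,1],[0,0,0,0,0,0.6,1],[0,0,0,0,0,0,1],[0,0,0,0,0,0,1]]])

```text
time: 2.2
tool_pos: [0.5173, 0.2264, 0.0623]
tool_rot: [-0.001, 0.795, 0.607, -0.001]
contact_force: [0.0, 0.7, 0.9]
gripper_width: 1.0
```

```bash
python3 - <<'E'
from h import *
s,d=wr("w2");p=s["tool_pos"];r=R(s["tool_rot"]);print(s["time"],p,r.round(4))
from fit import fit
fit(d,np.array([.5188,.2252]),"w2")
print("delta tool",r.T@(np.array([.5188,.2252,.020])-p)/.04)
E
```

```text
2.2 [0.51732577 0.22638081 0.06231501] [[ 2.629e-01  9.648e-01 -3.200e-03]
 [ 9.648e-01 -2.629e-01 -6.000e-04]
 [-1.400e-03 -2.900e-03 -1.000e+00]]
w2 3891 yaw -15.59 centre [0.5174 0.2256] z 0.0296 len 0.0623 rms 0.00112 topz 0.0432
delta tool [-0.01729114  0.04636572  1.05777164]
```

View pics/w2.png

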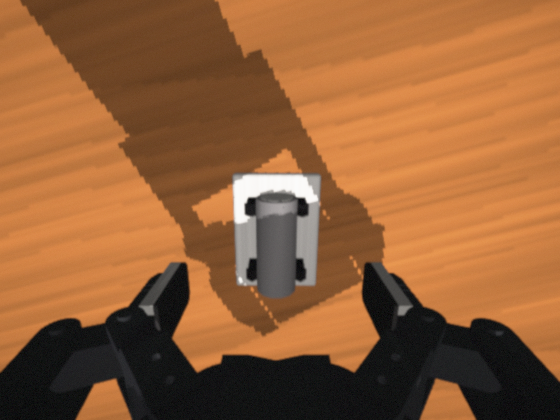

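The cell is centred between the fingers at about (276,245), and this second wrist position gives the same cell pose. Now I'll go down and shut the gripper.

Call:
carry_out(moves=[[[0,0,0,-0.02,0.05,0.55,1],[0,0,0,0,0,0.5,1],[0,0,0,0,0,0,1],[0,0,0,0,0,0,1]]])

```text
time: 2.58
tool_pos: [0.521, 0.2247, 0.0223]
tool_rot: [0.0, 0.795, 0.607, 0.0]
contact_force: [-0.4, -0.7, 0.3]
gripper_width: 1.001
```

Call:
carry_out(moves=[[[0,0,0,0,0,0,-1],[0,0,0,0,0,0,-1],[0,0,0,0,0,0,-1],[0,0,0,0,0,0,-1],[0,0,0,0,0,0,-1],[0,0,0,0,0,0,-1]]])

```text
time: 3.08
tool_pos: [0.5219, 0.2252, 0.0225]
tool_rot: [-0.0, 0.795, 0.606, 0.002]
contact_force: [0.6, 4.3, 2.7]
gripper_width: 0.282
```

Call:
carry_out(moves=[[[0,0,0,0,0,0,-1],[0,0,0,0,0,0,-1],[0,0,0,0,0,0,-1],[0,0,0,0,0,0,-1]]])

```text
time: 3.42
tool_pos: [0.5219, 0.2252, 0.0225]
tool_rot: [-0.0, 0.795, 0.606, 0.001]
contact_force: [-0.4, 5.4, 5.9]
gripper_width: 0.281
```

```bash
python3 - <<'E'
from h import *
s,d=wr("w3");p=s["tool_pos"];print(s)
for n in("top","scene"):
    d=dict(grab_frame(n))
    if n=="scene": crop("s3",d["frame"],370,190,460,290,6)
E
```

```text
{'time': 3.4167, 'joint_pos': array([ 2.75787659e-01,  1.40954110e-01,  1.89312262e+00,  1.51506116e-03,
        1.10488061e+00, -1.02765930e+00]), 'joint_vel': array([ 0.00167547, -0.00117831,  0.00017361, -0.00056065, -0.00053036,
       -0.00085473]), 'joint_efforts': array([-2.74795689e+00, -3.39951110e+01, -2.75103486e+01, -1.27406325e+00,
        3.97485020e-01, -3.05527600e-02]), 'tool_pos': array([0.52188349, 0.22519984, 0.02250473]), 'tool_rot': array([-1.46170733e-04,  7.95244552e-01,  6.06286985e-01,  1.47427716e-03]), 'contact_force': array([-0.41427272,  5.40571464,  5.85104019]), 'ft_torque': array([ 0.89632088,  0.02997286, -0.04699651]), 'gripper_width': 0.28062099689360337}
```

View pics/w3.png

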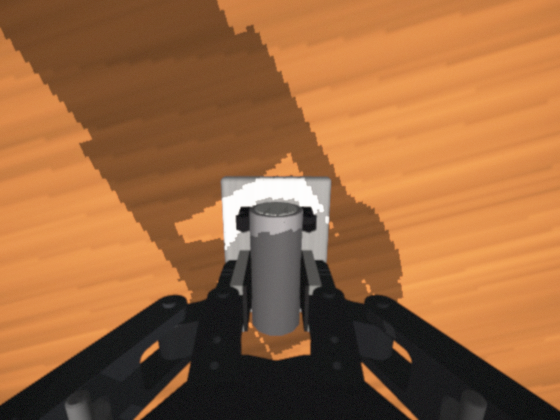

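View pics/s3.png

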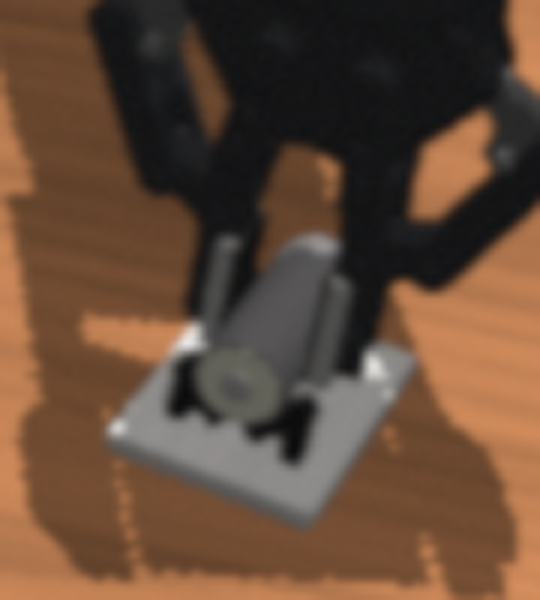

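The cell is gripped: opening 0.281, the pads around its middle, and the nub end clear in the scene view. Now I'll lift it.

Call:
carry_out(moves=[[[0,0,0,0,0,-0.1,-1],[0,0,0,0,0,-0.3,-1],[0,0,0,0,0,-0.6,-1],[0,0,0,0,0,-0.7,-1],[0,0,0,0,0,-0.7,-1],[0,0,0,0,0,-0.7,-1],[0,0,0,0,0,0,-1],[0,0,0,0,0,0,-1]]])

```text
time: 4.23
tool_pos: [0.5219, 0.2239, 0.1477]
tool_rot: [0.001, 0.795, 0.606, 0.001]
contact_force: [0.1, -0.5, -0.2]
gripper_width: 0.273
```

Call:
carry_out(moves=[[[0,0,0,-0.4,0.13,0,-1],[0,0,0,-0.75,0.26,0,-1],[0,0,0,-0.75,0.26,0,-1],[0,0,0,-0.75,0.26,0,-1],[0,0,0,-0.75,0.26,0,-1],[0,0,0,-0.75,0.26,0,-1],[0,0,0,-0.75,0.26,0,-1],[0,0,0,-0.75,0.26,0,-1]]])

```text
time: 4.9
tool_pos: [0.5343, -0.016, 0.1429]
tool_rot: [-0.001, 0.795, 0.606, -0.002]
contact_force: [0.8, -0.5, -0.9]
gripper_width: 0.279
```

Call:
carry_out(moves=[[[0,0,0,-0.75,0.26,0,-1],[0,0,0,-0.75,0.26,0,-1],[0,0,0,-0.75,0.26,0,-1],[0,0,0,-0.75,0.26,0,-1],[0,0,0,-0.75,0.26,0,-1],[0,0,0.74,-0.75,0.26,0,-1],[0,0,0,-0.75,0.26,0,-1],[0,0,0,-0.4,0.13,0,-1]]])

```text
time: 5.57
tool_pos: [0.5467, -0.2557, 0.1429]
tool_rot: [-0.002, 0.815, 0.579, -0.002]
contact_force: [-0.1, -0.3, 0.0]
gripper_width: 0.279
```

Call:
carry_out(moves=[[[0,0,0,0,0,0,-1],[0,0,0,0,0,0,-1],[0,0,0,0,0,0,-1]]])

```text
time: 5.82
tool_pos: [0.5478, -0.2518, 0.144]
tool_rot: [-0.001, 0.814, 0.581, -0.0]
contact_force: [-0.1, 0.2, -1.2]
gripper_width: 0.283
```

```bash
python3 - <<'E'
from h import *
s,d=wr("w4");p=s["tool_pos"];print(p,R(s["tool_rot"]).round(4),s["contact_force"])
crop("w4z",d["frame"],150,0,430,270,2.2)
E
```

```text
[ 0.54781375 -0.25178302  0.14397852] [[ 0.3259  0.9454 -0.0022]
 [ 0.9454 -0.3259  0.0018]
 [ 0.001  -0.0027 -1.    ]] [-0.10397241  0.17177606 -1.19171556]
```

View pics/w4.png

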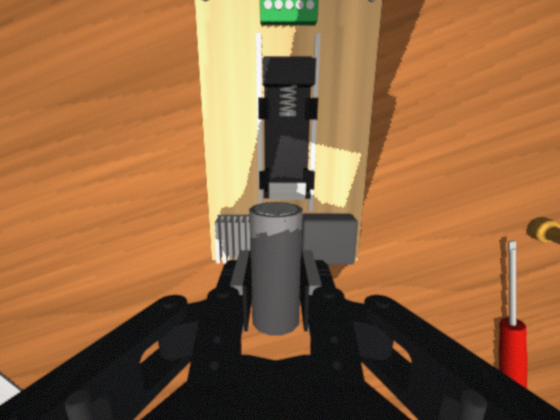

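```bash
python3 - <<'E'
from h import *
d=dict(np.load("w4.npz"));crop("w4z",d["frame"],190,0,390,210,3.8);P4=cloud(d)
a=np.radians(-19.06);Rb=np.array([[np.cos(a),-np.sin(a)],[np.sin(a),np.cos(a)]]);o=np.array([.4972,-.2249])
for n in("w4","top0","scene0"):
    d=dict(np.load(n+".npz"));P=cloud(d).reshape(-1,3);F=d["frame"].reshape(-1,3).astype(int)
    Q=np.c_[(P[:,:2]-o)@Rb,P[:,2]]
    def ext(m,l):
        q=Q[m]; print(n,l,len(q), "x",np.percentile(q[:,0],[1,50,99]).round(4),"y",np.percentile(q[:,1],[1,50,99]).round(4),"z",np.median(q[:,2]).round(4)) if len(q) else None
    inb=(abs(Q[:,0])<.13)&(abs(Q[:,1])<.085)
    ext(inb&(abs(Q[:,2]-.012)<.003),"plate")
    ctr=(abs(Q[:,1])<.035)
    ext(inb&ctr&(Q[:,2]>.0405)&(Q[:,0]<0),"block")
    ext(inb&ctr&(Q[:,2]>.0425)&(Q[:,0]>0)&(Q[:,0]<.066),"lip")
    ext(inb&ctr&(Q[:,2]>.0425)&(Q[:,0]>0)&(Q[:,0]<.066)&(F.min(1)>110),"lip bright")
    ext(inb&ctr&(Q[:,2]>.014)&(abs(Q[:,0])<.066)&(F.max(1)<80),"holder dark")
    ext(inb&(Q[:,0]>.05)&(Q[:,2]>.03),"boxes")
E
```

```text
w4 plate 27195 x [-0.1077 -0.0366  0.0832] y [-0.0738 -0.0021  0.0734] z 0.012
w4 block 2390 x [-0.0616 -0.0467 -0.0195] y [-0.0194 -0.0099  0.0194] z 0.0447
w4 lip 33057 x [0.0216 0.0442 0.065 ] y [-0.0337 -0.0023  0.0347] z 0.216
w4 lip bright 1350 x [0.0219 0.0296 0.047 ] y [-0.0243 -0.0065  0.0145] z 0.1606
w4 holder dark 34412 x [-0.0575  0.0428  0.0645] y [-0.0336  0.0003  0.0346] z 0.2147
w4 boxes 15850 x [0.0502 0.0632 0.107 ] y [-0.062  -0.0042  0.0605] z 0.1996
top0 plate 8596 x [-0.1187 -0.0171  0.1159] y [-0.0736 -0.0002  0.0737] z 0.0115
top0 block 287 x [-0.0626 -0.0536 -0.0449] y [-0.0197  0.0003  0.02  ] z 0.0435
top0 lip 176 x [0.0313 0.0388 0.0453] y [-0.017   0.0001  0.0182] z 0.0457
top0 lip bright 155 x [0.0315 0.0383 0.0453] y [-0.0149 -0.0003  0.0145] z 0.0457
top0 holder dark 1311 x [-0.0651 -0.016   0.0399] y [-0.0212  0.0023  0.0225] z 0.0172
top0 boxes 1189 x [0.0674 0.0886 0.1107] y [-0.0645  0.0273  0.0641] z 0.0349
scene0 plate 2875 x [-0.1147  0.0069  0.1208] y [-0.0727  0.0293  0.0751] z 0.0117
scene0 block 115 x [-0.0616 -0.0515 -0.0419] y [-0.0204  0.0019  0.0213] z 0.0435
scene0 lip 93 x [0.0332 0.0418 0.0475] y [-0.0179  0.0022  0.0197] z 0.0458
scene0 lip bright 69 x [0.033  0.0401 0.047 ] y [-0.0167 -0.0002  0.0162] z 0.0462
scene0 holder dark 868 x [-0.0591 -0.0182  0.0476] y [-0.0185  0.009   0.023 ] z 0.0253
scene0 boxes 735 x [0.07   0.0939 0.1141] y [-0.064   0.0278  0.0647] z 0.0352
```

View pics/w4z.png

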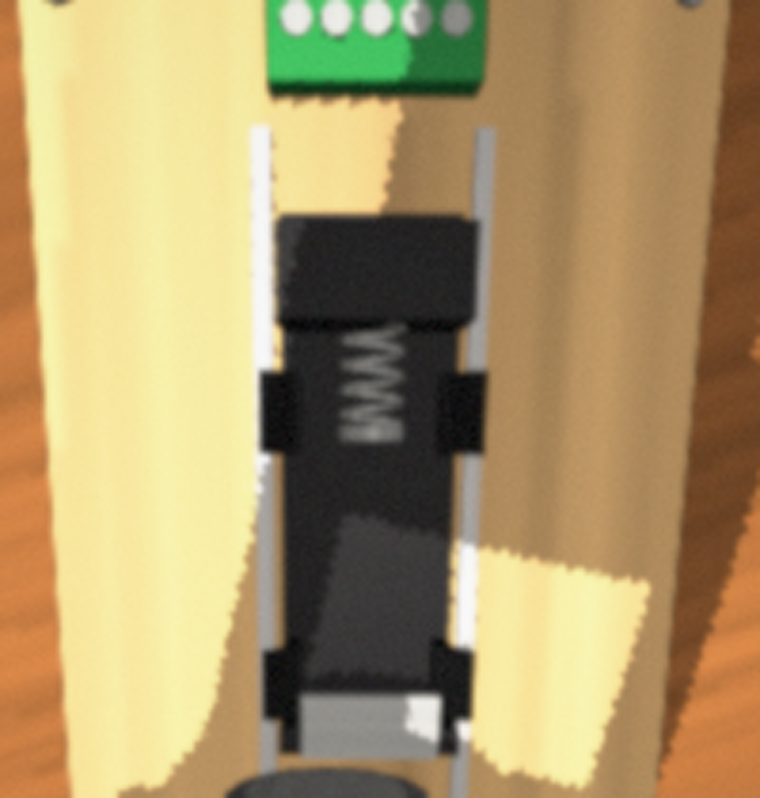

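```bash
python3 - <<'E'
from h import *
a=np.radians(-19.06);Rb=np.array([[np.cos(a),-np.sin(a)],[np.sin(a),np.cos(a)]]);o=np.array([.4972,-.2249])
d=dict(np.load("w4.npz"));T=d["world_from_camera"];K=d["K"];Z=d["z_map"]
C=cloud(d)
def ray(u,v,z):
    r=T[:3,:3]@(np.linalg.inv(K)@[u,v,1]); p=T[:3,3]+r*(z-T[2,3])/r[2]; return p
f=lambda x,y:(190+(x+.5)/3.8-.5,(y+.5)/3.8-.5)
for l,x,y,z in [("lip innerL",302,692,.0465),("lip innerR",440,692,.0465),("lip outerL",302,757,.0465),("lip outerR",440,757,.0465),("block frontL",280,320,.044),("block frontR",472,320,.044),("block rearL",280,217,.044),("block rearR",478,217,.044),("rcheek frontL",280,452,.037),("rcheek frontR",465,452,.037),("rcheek rearL",280,372,.037),("rcheek rearR",465,372,.037),("disc top",372,438,.036),("fcheek rearL",280,650,.037),("fcheek rearR",452,645,.037),("board TL",20,100,.012),("board BL",68,700,.012),("board TR",725,100,.012),("board BR",665,700,.012),("railL",250,130,.014)]:
    u,v=f(x,y);p=ray(u,v,z);q=(p[:2]-o)@Rb
    print(l.ljust(14),q.round(4)*1000,"depth z",C[int(round(v)),int(round(u)),2].round(4))
# edges directions
for n,A,B in[("left",(20,100),(68,700)),("right",(725,100),(665,700))]:
    p,q=ray(*f(*A),.012),ray(*f(*B),.012);print(n,np.degrees(np.arctan2(*(q-p)[1::-1])))
# cell in hand: cloud in tool frame
tp=T@np.linalg.inv(d["hand_eye"]);Pt=(C.reshape(-1,3)-tp[:3,3])@tp[:3,:3]
m=(abs(Pt[:,0])<.0095)&(Pt[:,2]<.005)&(Pt[:,2]>-.03)&(abs(Pt[:,1])<.06);q=Pt[m]
from scipy.optimize import least_squares
def res(p): 
    n=np.array([np.cos(p[0]),-np.sin(p[0])]);return np.hypot(q[:,:2]@n-p[1],q[:,2]-p[2]-p[3]*q[:,1])-.013
r=least_squares(res,[0,0,-.01,0],loss="soft_l1",f_scale=.0005);print("cell in tool: yaw,x,z,pitch",r.x, np.std(r.fun),"y",np.percentile(q[:,1],[.3,1,50,99,99.7]).round(4))
E
```

```text
lip innerL     [ 30.8 -15. ] depth z 0.0159
lip innerR     [30.8 14.8] depth z 0.0308
lip outerL     [ 45.4 -15.1] depth z 0.0479
lip outerR     [45.3 15.3] depth z 0.0128
block frontL   [-43.9 -19. ] depth z 0.0417
block frontR   [-44.   19.1] depth z 0.0417
block rearL    [-62.4 -18.8] depth z 0.0122
block rearR    [-62.5  19.6] depth z 0.0157
rcheek frontL  [-18.8 -19.6] depth z 0.0357
rcheek frontR  [-18.8  19.5] depth z 0.0363
rcheek rearL   [-34.6 -19.4] depth z 0.0355
rcheek rearR   [-34.7  18.9] depth z 0.0337
disc top       [-21.6  -0.1] depth z 0.0363
fcheek rearL   [ 23.3 -20.1] depth z 0.0344
fcheek rearR   [22.2 18.1] depth z 0.0115
board TL       [-90.6 -75.3] depth z -0.0001
board BL       [ 40.1 -73.7] depth z 0.0115
board TR       [-90.8  75.3] depth z -0.001
board BR       [40.  74.2] depth z 0.001
railL          [-84.5 -26.2] depth z 0.0118
left -18.352834206603532
right -19.56412750404106
cell in tool: yaw,x,z,pitch [ 0.00138737 -0.00095245 -0.00705822 -0.000714  ] 0.0018948280722474442 y [-0.0355 -0.0354 -0.0105  0.0265  0.0274]
```

```bash
cat > geo.py <<'E'
import numpy as np
def cell(cx,cz,th):
    p=np.array([[-32.5,-13],[30,-13],[30,-4.5],[32.5,-4.5],[32.5,4.5],[30,4.5],[30,13],[-32.5,13]],float)
    q=[]
    for i in range(8):
        a,b=p[i],p[(i+1)%8];q+= [a+(b-a)*t for t in np.linspace(0,1,60,endpoint=False)]
    q=np.array(q);c,s=np.cos(th),np.sin(th)
    return np.c_[cx+c*q[:,0]-s*q[:,1],cz+s*q[:,0]+c*q[:,1]]
def clear(cx,cz,th):
    q=cell(cx,cz,th)
    m=(q[:,1]>14.5)&(q[:,1]<17.5);fl=(q[:,1].min()+13)
    # lip clearance: signed approx
    dx=24.5-q[:,0];dz=np.maximum(q[:,1]-17.5,14.5-q[:,1])
    lip=np.max(np.c_[dx,dz],1).min()
    d=q[(abs(q[:,1])<7)];comp=(-28.5-d[:,0].min()) if len(d) else -99
    blk=q[q[:,1]<15][:,0].min()+51.5
    return lip,fl,comp,blk
if __name__=="__main__":
    for th in (30,28,25,22,20,18,16,14,12,10,8,6,4,2,0):
        t=np.radians(th); out=[]
        for fl in (1,2,3):
            cz=-13+fl+32.5*np.sin(t)+13*np.cos(t)
            best=None
            for cx in np.arange(5,-25,-.25):
                l,f,c,b=clear(cx,cz,t)
                if l>1: best=(cx,round(cz,1),round(c,1),round(b,1));break
            out.append(best)
        print(th,out)
E
python3 geo.py
```

```text
30 [(np.float64(-7.25), np.float64(15.5), np.float64(11.2), np.float64(9.6)), (np.float64(-5.5), np.float64(16.5), np.float64(8.8), np.float64(11.4)), (np.float64(-3.75), np.float64(17.5), np.float64(6.6), np.float64(13.1))]
28 [(np.float64(-9.25), np.float64(14.7), np.float64(13.3), np.float64(7.5)), (np.float64(-9.25), np.float64(15.7), np.float64(12.9), np.float64(7.5)), (np.float64(-7.5), np.float64(16.7), np.float64(10.5), np.float64(9.2))]
25 [(np.float64(-9.25), np.float64(13.5), np.float64(13.5), np.float64(7.3)), (np.float64(-9.25), np.float64(14.5), np.float64(13.0), np.float64(7.3)), (np.float64(-9.25), np.float64(15.5), np.float64(12.6), np.float64(7.3))]
22 [(np.float64(-8.5), np.float64(12.2), np.float64(12.9), np.float64(8.0)), (np.float64(-8.75), np.float64(13.2), np.float64(12.7), np.float64(7.7)), (np.float64(-9.25), np.float64(14.2), np.float64(12.8), np.float64(7.2))]
20 [(np.float64(-8.75), np.float64(11.3), np.float64(13.2), np.float64(7.8)), (np.float64(-8.0), np.float64(12.3), np.float64(12.1), np.float64(8.5)), (np.float64(-8.5), np.float64(13.3), np.float64(
[... 1549 characters left out ...]
t64(12.7), np.float64(9.4))]
4 [(np.float64(-6.0), np.float64(3.2), np.float64(10.3), np.float64(12.2)), (np.float64(-6.0), np.float64(4.2), np.float64(10.3), np.float64(12.2)), (np.float64(-6.0), np.float64(5.2), np.float64(10.2), np.float64(12.3))]
2 [(np.float64(-6.25), np.float64(2.1), np.float64(10.4), np.float64(12.3)), (np.float64(-6.25), np.float64(3.1), np.float64(10.4), np.float64(12.3)), (np.float64(-6.25), np.float64(4.1), np.float64(10.4), np.float64(12.4))]
0 [(np.float64(-6.75), np.float64(1.0), np.float64(10.8), np.float64(12.2)), (np.float64(-6.75), np.float64(2.0), np.float64(10.8), np.float64(12.2)), (np.float64(-6.75), np.float64(3.0), np.float64(10.8), np.float64(12.2))]
```

```bash
cat > tgt.py <<'E'
from h import *
from geo import clear
import sys
a=np.radians(-19.03);ex=np.array([np.cos(a),np.sin(a),0]);ey=np.array([-ex[1],ex[0],0]);ez=np.array([0,0,1.])
B=np.stack([ex,ey,ez],1)
H=np.array([.4972,-.2249,0])+.0069*ex+np.array([0,0,.029])
OFF=np.array([-.0005,-.0029,-.0072])
def now(s=None,q=0):
    s=s or state();r=R(s["tool_rot"]);c=B.T@(s["tool_pos"]+r@OFF-H)*1000
    y=B.T@r[:,1];th=np.arctan2(y[2],y[0]);yaw=np.degrees(np.arctan2(y[1],y[0]));roll=np.degrees((B.T@r[:,0])[2])
    l,f,cp,b=clear(c[0],c[2],th)
    print(f"t={s['time']:.2f} cx={c[0]:.2f} cy={c[1]:.2f} cz={c[2]:.2f} th={np.degrees(th):.2f} yaw={yaw:.2f} roll={roll:.2f} lip={l:.2f} floor={f:.2f} comp={cp:.2f} blk={b:.1f} F={(B.T@s['contact_force']).round(2)} grip={s['gripper_width']:.3f}")
    return s,r,c,th
def to(cx,cy,cz,th):
    s,r,c,t0=now();t=np.radians(th)
    dr=r.T  # required tool rotation: y=(cos,0,sin), z=(sin,0,-cos), x=+y
    Rt=B@np.array([[0,np.cos(t),np.sin(t)],[1,0,0],[0,np.sin(t),-np.cos(t)]])
    from scipy.spatial.transform import Rotation as Ro
    rv=Ro.from_matrix(r.T@Rt).as_rotvec(degrees=True)/5
    p=H+B@(np.array([cx,cy,cz])/1000)-Rt@OFF
    print("turn shares",rv.round(2),"shift shares(old axes)",(r.T@(p-s["tool_pos"])/.04).round(3),"(new axes)",(Rt.T@(p-s["tool_pos"])/.04).round(3),"pred",np.round(clear(cx,cz,t),2))
if __name__=="__main__": to(*map(float,sys.argv[1:5]))
E
python3 tgt.py 10 0 70 27.5
python3 -c "
from geo import clear;import numpy as np
for cx in(4,3,2,1,0,-4,-8):print(cx,clear(cx,17.5,np.radians(27.5)))"
```

```text
4 (np.float64(-1.4734124554421868), np.float64(3.962029238544515), np.float64(-1.4711461986207972), np.float64(20.669415949652354))
3 (np.float64(-1.4734124554421868), np.float64(3.962029238544515), np.float64(-0.4711461986207972), np.float64(19.669415949652354))
2 (np.float64(-1.4734124554421868), np.float64(3.962029238544515), np.float64(0.5288538013792028), np.float64(18.669415949652354))
1 (np.float64(-1.4734124554421868), np.float64(3.962029238544515), np.float64(1.5288538013792028), np.float64(17.669415949652354))
0 (np.float64(-1.0455994057713234), np.float64(3.962029238544515), np.float64(2.528853801379203), np.float64(16.669415949652354))
-4 (np.float64(0.3973650105881603), np.float64(3.962029238544515), np.float64(6.528853801379206), np.float64(12.669415949652347))
-8 (np.float64(1.7348822683858742), np.float64(3.962029238544515), np.float64(10.528853801379206), np.float64(8.669415949652347))Traceback (most recent call last):
  File "tgt.py", line 22, in <module>
    if __name__=="__main__": to(*map(float,sys.argv[1:5]))
                             ~~^^^^^^^^^^^^^^^^^^^^^^^^^^^
  File "tgt.py", line 15, in to
    s,r,c,t0=now();t=np.radians(th)
             ~~~^^
  File "tgt.py", line 11, in now
    l,f,cp,b=clear(c[0],c[2],th)
             ~~~~~^^^^^^^^^^^^^^
  File "geo.py", line 16, in clear
    blk=q[q[:,1]<15][:,0].min()+51.5
        ~~~~~~~~~~~~~~~~~~~~~^^
    return umr_minimum(a, axis, None, out, keepdims, initial, where)
ValueError: zero-size array to reduction operation minimum which has no identity
```

```bash
sed -i 's/blk=q\[q\[:,1\]<15\]\[:,0\].min()+51.5/bb=q[q[:,1]<15][:,0]; blk=bb.min()+51.5 if len(bb) else 99/' geo.py
python3 tgt.py 10 0 70 30
python3 -c "
from geo import clear;import numpy as np
for th,cz in ((27.5,20),(30,20),(30,21)):
  for cx in(6,4,2,0,-4,-8):print(th,cz,cx,np.round(clear(cx,cz,np.radians(th)),2))"
```

```text
t=5.87 cx=47.01 cy=-9.12 cz=122.54 th=-0.12 yaw=0.05 roll=0.04 lip=91.98 floor=122.48 comp=-99.00 blk=99.0 F=[ 0.62  0.14 -0.89] grip=0.280
turn shares [-6.02 -0.01  0.01] shift shares(old axes) [ 0.228 -0.842  1.255] (new axes) [ 0.228 -1.358  0.663] pred [ 29.16  55.49 -99.    99.  ]
27.5 20 6 [-1.43  6.46 -4.67 23.47]
27.5 20 4 [-0.95  6.46 -2.67 21.47]
27.5 20 2 [ 1.000e-02  6.460e+00 -6.700e-01  1.947e+01]
27.5 20 0 [ 0.49  6.46  1.33 17.47]
27.5 20 -4 [ 1.94  6.46  5.33 13.47]
27.5 20 -8 [3.38 6.46 9.33 9.47]
30 20 6 [-1.05  5.49 -4.62 23.07]
30 20 4 [-0.25  5.49 -2.62 21.07]
30 20 2 [ 0.51  5.49 -0.62 19.07]
30 20 0 [ 1.04  5.49  1.38 17.07]
30 20 -4 [ 2.6   5.49  5.38 13.07]
30 20 -8 [4.16 5.49 9.38 9.07]
30 21 6 [-0.45  6.49 -5.27 23.5 ]
30 21 4 [ 0.47  6.49 -3.27 21.5 ]
30 21 2 [ 0.99  6.49 -1.27 19.5 ]
30 21 0 [ 1.94  6.49  0.73 17.5 ]
30 21 -4 [ 3.24  6.49  4.73 13.5 ]
30 21 -8 [4.64 6.49 8.73 9.5 ]
```

Call:
carry_out(moves=[[[-1,0,0,0.04,0,0,-1],[-1,0,0,0.04,0,0,-1],[-1,0,0,0.04,0,0,-1],[-1,0,0,0.04,0,0,-1],[-1,0,0,0.04,0,0,-1],[-1,0,0,0.03,0,0,-1],[0,0,0,0,0,0,-1],[0,0,0,0,0,0,-1]]])

```text
time: 6.53
tool_pos: [0.5505, -0.2425, 0.144]
tool_rot: [0.209, 0.787, 0.561, 0.15]
contact_force: [0.5, 0.7, -0.5]
gripper_width: 0.282
```

```bash
python3 tgt.py 10 0 60 30; python3 - <<'E'
from h import *
d=dict(grab_frame("scene"));crop("s5",d["frame"],110,90,290,230,4.4)
E
```

```text
t=6.53 cx=43.11 cy=0.21 cz=119.84 th=29.79 yaw=0.04 roll=0.04 lip=74.91 floor=105.41 comp=-99.00 blk=99.0 F=[ 0.25  0.85 -0.48] grip=0.282
turn shares [-0.04 -0.01  0.01] shift shares(old axes) [-0.006 -1.461  0.887] (new axes) [-0.006 -1.464  0.881] pred [ 22.8   45.49 -99.    99.  ]
```

View pics/s5.png

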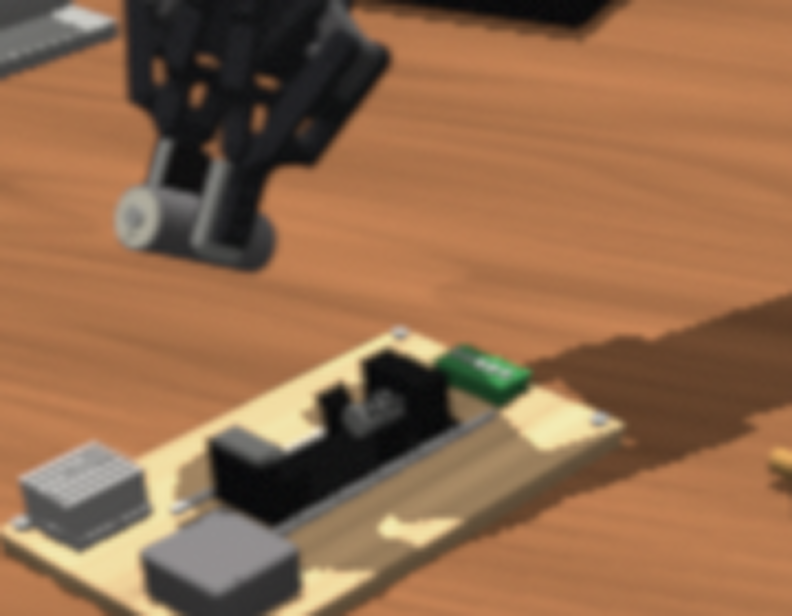

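The scene view shows the cell tilted nub up above the holder, nub face at (140,215) and flat end low at (255,245). Moving in.

Call:
carry_out(moves=[[[-0.04,0,0,0,-0.3,0.18,-1],[0,0,0,0,-0.5,0.3,-1],[0,0,0,0,-0.45,0.27,-1],[0,0,0,0,-0.2,0.13,-1],[0,0,0,0,0,0,-1],[0,0,0,0,0,0,-1]]])

```text
time: 7.08
tool_pos: [0.5218, -0.2341, 0.0865]
tool_rot: [0.212, 0.786, 0.56, 0.151]
contact_force: [-0.4, -1.0, 0.4]
gripper_width: 0.275
```

```bash
python3 tgt.py 5 0 30 30; python3 - <<'E'
from h import *
s,d=wr("w6")
E
```

```text
t=7.08 cx=13.25 cy=-1.21 cz=62.27 th=30.23 yaw=-0.00 roll=-0.01 lip=22.95 floor=47.68 comp=-99.00 blk=99.0 F=[-0.03 -1.12  0.38] grip=0.275
turn shares [ 0.05  0.   -0.  ] shift shares(old axes) [ 0.03  -0.585  0.594] (new axes) [ 0.03  -0.583  0.596] pred [ 5.83 15.49 -9.25 27.7 ]
```

View pics/w6.png

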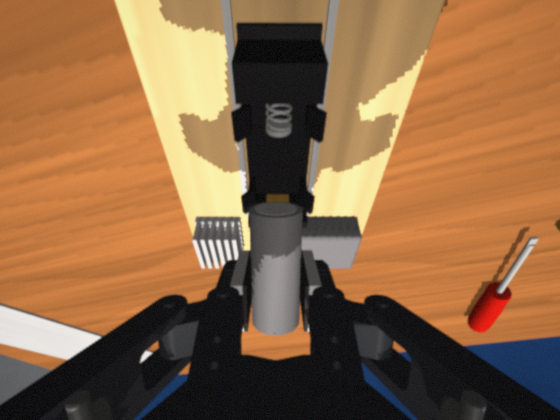

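The wrist view shows the holder centreline at about column 279.5 and the cell at about 276. I'll measure this lateral offset before lowering.

```bash
python3 - <<'E'
from tgt import *
d=dict(np.load("w6.npz"));T=d["world_from_camera"];K=d["K"];f=d["frame"]
save("w6z",cv2.resize(f[10:230,190:370],None,fx=3.6,fy=2.7,interpolation=cv2.INTER_CUBIC))
C=cloud(d);Hh=(C.reshape(-1,3)-H)@B*1000;Hh=Hh.reshape(C.shape)
for v in (45,60,110,120,128,210,230,250):
    row=f[v].astype(int).max(1)
    print(v,[(u,row[u],Hh[v,u].round(1).tolist()) for u in (232,236,278,281,322,326)][2:4])
for l,m in[("block",(abs(Hh[...,2]-15)<1.5)&(Hh[...,0]<-40)&(Hh[...,0]>-75)&(abs(Hh[...,1])<25)),("disc/spring",(Hh[...,2]>3)&(Hh[...,2]<9)&(Hh[...,0]<-20)&(Hh[...,0]>-50)&(abs(Hh[...,1])<12)),("rcheeks",(Hh[...,2]>5)&(Hh[...,2]<10)&(Hh[...,0]<-25)&(Hh[...,0]>-43)&(abs(Hh[...,1])<28)&(abs(Hh[...,1])>12)),("plate",(abs(Hh[...,2]+17)<1)&(abs(Hh[...,1])<90))]:
    q=Hh[m];print(l,len(q),"x",np.percentile(q[:,0],[1,99]).round(1),"y",np.percentile(q[:,1],[1,50,99]).round(1))
# cell in tool frame
tp=T@np.linalg.inv(d["hand_eye"]);Pt=(C-tp[:3,3])@tp[:3,:3]*1000
m=(abs(Pt[...,0])<16)&(Pt[...,2]<6)&(Pt[...,2]>-25)&(Pt[...,1]<-14)&(Pt[...,1]>-34);q=Pt[m];print("cell tool x",np.percentile(q[:,0],[1,50,99]),"minz",np.percentile(q[:,2],2))
E
```

```text
45 [(278, np.int64(10), [-69.3, -0.5, -4.3]), (281, np.int64(17), [-69.3, 0.9, -4.0])]
60 [(278, np.int64(13), [-68.9, -0.6, 11.8]), (281, np.int64(14), [-69.6, 0.7, 13.8])]
110 [(278, np.int64(82), [-43.1, -0.4, 6.6]), (281, np.int64(74), [-43.1, 1.1, 6.5])]
120 [(278, np.int64(114), [-37.9, -0.3, 7.1]), (281, np.int64(106), [-36.8, 1.2, 5.2])]
128 [(278, np.int64(99), [-32.3, -0.3, 5.6]), (281, np.int64(97), [-32.6, 1.3, 6.0])]
210 [(278, np.int64(70), [-16.5, -0.4, 49.4]), (281, np.int64(70), [-17.0, 1.0, 49.8])]
230 [(278, np.int64(92), [-15.4, -0.4, 60.4]), (281, np.int64(92), [-15.5, 0.9, 60.5])]
250 [(278, np.int64(92), [-6.8, -0.4, 65.1]), (281, np.int64(91), [-7.2, 0.9, 65.3])]
block 3867 x [-69.4 -51.2] y [-19.5  -0.1  19.7]
disc/spring 377 x [-44.1 -27.9] y [-6.  -0.3  6.1]
rcheeks 576 x [-42.4 -25.4] y [-23.9 -18.6  23.9]
plate 34023 x [-83.3  68.2] y [-73.3  -2.3  73.1]
cell tool x [-12.84371548  -0.84539253  11.23322864] minz -21.29570286821894
```

View pics/w6z.png

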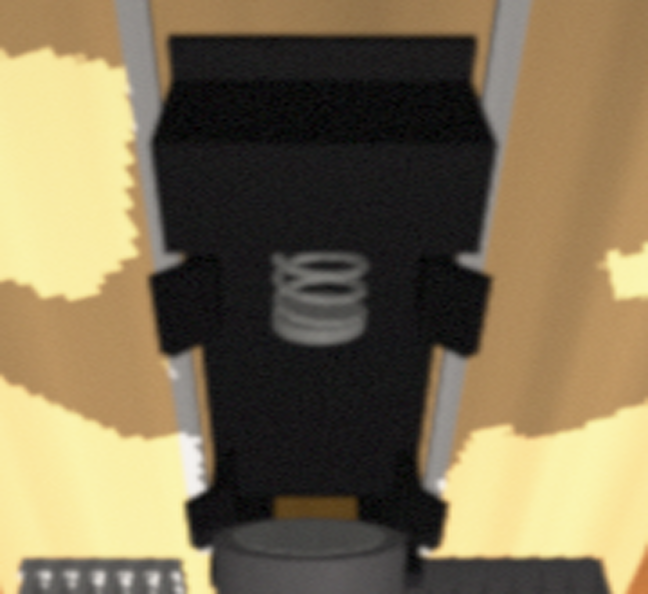

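This view confirms the holder position to about 0.3 mm: block front at -51.2, rear cheeks from -42.4 to -25.4, centreline at 0. I'll refine where the cell sits in the hand, then continue.

```bash
sed -i 's/OFF=.*/OFF=np.array([-.0008,-.0029,-.0072])/' tgt.py; python3 - <<'E'
from tgt import *
for n in("w4","w6"):
    d=dict(np.load(n+".npz"));T=d["world_from_camera"];C=cloud(d)
    tp=T@np.linalg.inv(d["hand_eye"]);Pt=(C-tp[:3,3])@tp[:3,:3]*1000
    m=(abs(Pt[...,0]+.8)<4)&(Pt[...,2]<8)&(Pt[...,2]>-26)&(Pt[...,1]>-50)&(Pt[...,1]<45);q=Pt[m]
    for y0 in range(-38,30,4):
        k=q[(q[:,1]>=y0)&(q[:,1]<y0+4)]
        if len(k): print(y0,len(k),np.percentile(k[:,2],[5,50,95]).round(2),k[:,1].min().round(2),end=" | ")
    print()
E
python3 tgt.py 5 0 30 30
```

```text
-38 296 [-20.11 -12.04   2.14] -35.76 | -34 156 [-20.85 -20.   -19.  ] -34.0 | -30 152 [-20.93 -19.83 -19.  ] -29.93 | -26 144 [-20.78 -20.01 -19.03] -25.98 | -22 148 [-20.93 -19.88 -18.95] -21.99 | -18 141 [-20.81 -19.97 -18.94] -17.98 | -14 139 [-20.78 -19.87 -19.06] -13.93 | -10 131 [-20.78 -19.95 -19.1 ] -9.91 | -6 126 [-20.68 -19.94 -19.13] -5.96 | -2 127 [-20.72 -19.9  -19.14] -1.95 | 2 127 [-20.83 -20.   -18.94] 2.11 | 6 118 [-20.84 -19.99 -18.98] 6.07 | 10 114 [-20.76 -19.97 -18.92] 10.02 | 14 115 [-20.98 -20.03 -19.12] 14.09 | 18 105 [-20.69 -19.89 -19.1 ] 18.03 | 22 106 [-20.87 -19.94 -19.26] 22.0 | 26 36 [-20.13 -19.5  -18.73] 26.1 | 
-38 298 [-20.38 -12.07   1.24] -35.66 | -34 152 [-21.44 -20.41 -19.46] -33.93 | -30 151 [-21.24 -20.27 -19.37] -29.98 | -26 149 [-21.23 -20.42 -19.52] -25.99 | -22 150 [-21.37 -20.4  -19.46] -22.0 | -18 145 [-21.39 -20.35 -19.53] -17.91 | -14 137 [-21.46 -20.34 -19.39] -13.99 | -10 142 [-21.35 -20.44 -19.51] -9.99 | -6 136 [-21.19 -20.33 -19.47] -5.92 | -2 122 [-21.23 -20.36 -19.53] -1.98 | 2 116 [-21.17 -20.37 -19.61] 2.07 | 6 117 [-21.26 -20.33 -19.5 ] 6.05 | 10 118 [-21.25 -20.4  -19.57] 10.04 | 14 108 [-21.15 -20.35 -19.6 ] 14.05 | 18 109 [-21.08 -20.32 -19.47] 18.0 | 22 103 [-21.34 -20.41 -19.39] 22.08 | 26 40 [-20.84 -20.17 -19.41] 26.01 | 
t=7.13 cx=13.98 cy=-1.77 cz=63.33 th=30.33 yaw=0.01 roll=-0.04 lip=23.46 floor=48.70 comp=-99.00 blk=99.0 F=[ 0.88  0.45 -0.02] grip=0.277
turn shares [0.07 0.01 0.  ] shift shares(old axes) [ 0.045 -0.615  0.606] (new axes) [ 0.044 -0.612  0.61 ] pred [ 5.83 15.49 -9.25 27.7 ]
```

Call:
carry_out(moves=[[[0.07,0,0,0.04,-0.2,0.2,-1],[0,0,0,0,-0.2,0.2,-1],[0,0,0,0,-0.2,0.2,-1],[0,0,0,0,0,0,-1],[0,0,0,0,0,0,-1],[0,0,0,0,0,0,-1]]])

```text
time: 7.63
tool_pos: [0.513, -0.2294, 0.0527]
tool_rot: [0.21, 0.787, 0.561, 0.149]
contact_force: [0.2, -0.2, -0.4]
gripper_width: 0.282
```

```bash
python3 tgt.py 4 0 22 30; python3 - <<'E'
from h import *
s,d=wr("w7")
E
python3 tgt.py 4 0 22 30
```

```text
t=7.63 cx=3.44 cy=0.11 cz=28.53 th=29.84 yaw=-0.03 roll=0.01 lip=5.35 floor=14.08 comp=-6.99 blk=25.2 F=[ 0.21 -0.09 -0.36] grip=0.282
turn shares [-0.03  0.   -0.01] shift shares(old axes) [-0.003 -0.069  0.148] (new axes) [-0.003 -0.069  0.148] pred [ 0.95  7.49 -3.7  22.15]
t=7.68 cx=3.82 cy=0.01 cz=29.09 th=29.89 yaw=-0.02 roll=-0.01 lip=5.40 floor=14.62 comp=-7.59 blk=26.1 F=[ 0.53 -0.76 -0.12] grip=0.284
turn shares [-0.02  0.   -0.  ] shift shares(old axes) [-0.    -0.084  0.156] (new axes) [-0.    -0.084  0.156] pred [ 0.95  7.49 -3.7  22.15]
```

View pics/w7.png

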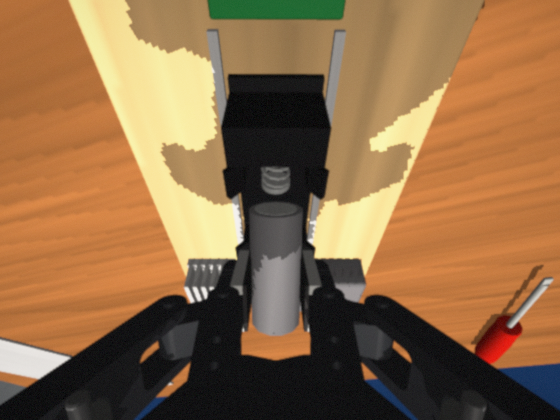

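Centred, with the spring at (276,180) directly above the cell. I'll lower until the flat end faces the disc.

Call:
carry_out(moves=[[[-0.02,0,0,0,-0.05,0.07,-1],[0,0,0,0,-0.05,0.06,-1],[0,0,0,0,0,0,-1],[0,0,0,0,0,0,-1],[0,0,0,0,0,0,-1]]])

```text
time: 8.1
tool_pos: [0.5123, -0.2291, 0.0465]
tool_rot: [0.21, 0.787, 0.561, 0.15]
contact_force: [-0.3, -0.3, -0.3]
gripper_width: 0.278
```

```bash
python3 tgt.py 0 0 22 30
```

```text
t=8.10 cx=2.64 cy=0.17 cz=22.26 th=29.95 yaw=-0.02 roll=-0.00 lip=1.72 floor=7.77 comp=-2.55 blk=21.0 F=[-0.21 -0.42 -0.31] grip=0.278
turn shares [-0.01  0.   -0.  ] shift shares(old axes) [-0.004 -0.06  -0.027] (new axes) [-0.004 -0.06  -0.027] pred [ 2.51  7.49  0.3  18.15]
```

Call:
carry_out(moves=[[[0,0,0,0,-0.022,-0.0125,-1],[0,0,0,0,-0.022,-0.0125,-1],[0,0,0,0,0,0,-1],[0,0,0,0,0,0,-1]]])

```text
time: 8.43
tool_pos: [0.5104, -0.2284, 0.0466]
tool_rot: [0.211, 0.787, 0.561, 0.15]
contact_force: [-0.4, -0.9, -0.9]
gripper_width: 0.279
```

Call:
carry_out(moves=[[[0,0,0,0,-0.022,-0.0125,-1],[0,0,0,0,-0.022,-0.0125,-1],[0,0,0,0,-0.022,-0.0125,-1],[0,0,0,0,0,0,-1]]])

```text
time: 8.77
tool_pos: [0.5077, -0.2276, 0.0468]
tool_rot: [0.211, 0.787, 0.561, 0.15]
contact_force: [2.1, -0.3, -0.4]
gripper_width: 0.276
```

```bash
python3 tgt.py -4 0 21 30
```

```text
t=8.77 cx=-2.18 cy=0.05 cz=22.63 th=30.01 yaw=-0.02 roll=-0.01 lip=3.66 floor=8.11 comp=2.04 blk=16.4 F=[ 2.1   0.4  -0.44] grip=0.276
turn shares [ 0.    0.01 -0.  ] shift shares(old axes) [-0.001 -0.06   0.012] (new axes) [-0.001 -0.06   0.012] pred [ 3.24  6.49  4.73 13.5 ]
```

Call:
carry_out(moves=[[[0,0,0,0,-0.022,-0.0125,-1],[0,0,0,0,0,0,-1],[0,0,0,0,0,0,-1]]])

```text
time: 9.02
tool_pos: [0.5068, -0.2273, 0.0468]
tool_rot: [0.211, 0.787, 0.561, 0.15]
contact_force: [2.3, -0.8, -0.6]
gripper_width: 0.28
```

```bash
python3 tgt.py -5 0 21 30
```

```text
t=9.02 cx=-3.14 cy=0.03 cz=22.61 th=30.00 yaw=-0.02 roll=-0.01 lip=4.16 floor=8.10 comp=3.00 blk=15.2 F=[ 2.48 -0.03 -0.55] grip=0.280
turn shares [ 0.  0. -0.] shift shares(old axes) [-0.001 -0.06   0.012] (new axes) [-0.001 -0.06   0.012] pred [ 3.6   6.49  5.73 12.5 ]
```

The force matches the spring model: 2.0 N predicted and 2.1 N felt at 2 mm, 2.5 N predicted and 2.5 N felt at 3 mm. So the holder position is confirmed by touch, and I'll keep pushing back gently.

Call:
carry_out(moves=[[[0,0,0,0,-0.031,0.004,-1],[0,0,0,0,-0.031,0.004,-1],[0,0,0,0,-0.031,0.004,-1],[0,0,0,0,-0.031,0.004,-1],[0,0,0,0,0,0,-1],[0,0,0,0,0,0,-1]]])

```text
time: 9.52
tool_pos: [0.5039, -0.2267, 0.045]
tool_rot: [0.212, 0.786, 0.56, 0.151]
contact_force: [4.5, -1.9, 5.0]
gripper_width: 0.278
```

```bash
python3 tgt.py -9.2 0 16 25; python3 -c "
from geo import clear;import numpy as np
for th,cx,cz in ((27.5,-8.5,18),(25,-9.2,16),(22,-9.2,14.2),(18,-9.2,12.4),(16,-9.2,11.5),(14,-9.3,10.5),(12,-9.2,9.5),(10,-8.9,8.4),(8,-8.7,7),(6,-8.5,5.8),(4,-8.5,4.2),(2,-8.,2.6),(0,-7.5,1.5)):print(th,cx,cz,np.round(clear(cx,cz,np.radians(th)),2))"
```

```text
t=9.52 cx=-6.06 cy=-0.32 cz=20.78 th=30.15 yaw=-0.01 roll=-0.06 lip=3.97 floor=6.22 comp=6.97 blk=11.2 F=[ 4.89 -0.37  5.03] grip=0.278
turn shares [ 1.03  0.01 -0.  ] shift shares(old axes) [ 0.008 -0.144  0.07 ] (new axes) [ 0.008 -0.137  0.082] pred [ 1.02  3.48 12.35  7.35]
27.5 -8.5 18 [ 2.23  4.46 10.83  8.17]
25 -9.2 16 [ 1.02  3.48 12.35  7.35]
22 -9.2 14.2 [ 1.07  2.97 12.78  7.3 ]
18 -9.2 12.4 [ 1.4   2.99 13.08  7.37]
16 -9.2 11.5 [ 1.22  3.05 13.14  7.6 ]
14 -9.3 10.5 [ 1.18  3.02 13.38  7.63]
12 -9.2 9.5 [ 1.29  3.03 13.39  7.99]
10 -8.9 8.4 [ 1.26  2.95 13.08  8.49]
8 -8.7 7 [ 1.27  2.6  12.99  8.87]
6 -8.5 5.8 [ 1.13  2.47 12.77  9.36]
4 -8.5 4.2 [ 3.42  1.96 12.75  9.67]
2 -8.0 2.6 [ 2.8   1.47 12.16 10.57]
0 -7.5 1.5 [ 2.   1.5 11.5 11.5]
```

The upward 5 N fits the disc's edge wedging on the tilted face: Fz ≈ Fx·(tan 30° plus friction). The lip is still 4 mm away, so I'll continue by rolling down while pushing back.

```bash
python3 tgt.py -8.5 0 18.5 27.5
```

```text
t=9.52 cx=-6.06 cy=-0.32 cz=20.78 th=30.15 yaw=-0.01 roll=-0.06 lip=3.97 floor=6.22 comp=6.97 blk=11.2 F=[ 4.89 -0.37  5.03] grip=0.278
turn shares [ 0.53  0.01 -0.  ] shift shares(old axes) [ 0.008 -0.09   0.022] (new axes) [ 0.008 -0.089  0.026] pred [ 2.36  4.96 10.63  8.37]
```

Call:
carry_out(moves=[[[0,0,0,0,-0.026,-0.015,-1],[0,0,0,0,-0.026,-0.015,-1],[0.18,0,0,0,-0.012,0.015,-1],[0.18,0,0,0,-0.012,0.015,-1],[0.18,0,0,0,-0.012,0.015,-1],[0,0,0,0,0,0,-1]]])

```text
time: 10.02
tool_pos: [0.5019, -0.226, 0.0431]
tool_rot: [0.194, 0.791, 0.564, 0.137]
contact_force: [5.5, -1.4, 6.1]
gripper_width: 0.28
```

```bash
python3 tgt.py -9.2 0 16.5 25
```

```text
t=10.02 cx=-8.00 cy=-0.30 cz=19.17 th=27.48 yaw=-0.02 roll=-0.05 lip=2.66 floor=5.64 comp=9.73 blk=9.1 F=[5.68 0.44 6.1 ] grip=0.280
turn shares [ 0.5   0.01 -0.  ] shift shares(old axes) [ 0.008 -0.065  0.048] (new axes) [ 0.008 -0.063  0.051] pred [ 1.02  3.98 11.99  7.35]
```

Call:
carry_out(moves=[[[0,0,0,0.008,-0.022,-0.012,-1],[0.17,0,0,0,-0.015,0.02,-1],[0.17,0,0,0,-0.015,0.02,-1],[0.16,0,0,0,-0.012,0.02,-1],[0,0,0,0,0,0,-1]]])

```text
time: 10.43
tool_pos: [0.5012, -0.2258, 0.0409]
tool_rot: [0.177, 0.795, 0.566, 0.125]
contact_force: [6.2, -1.8, 5.6]
gripper_width: 0.279
```

```bash
python3 tgt.py -9.4 0 14.5 22
```

```text
t=10.43 cx=-8.50 cy=-0.29 cz=17.20 th=25.08 yaw=-0.00 roll=-0.09 lip=0.64 floor=4.65 comp=11.09 blk=8.2 F=[6.48 0.3  5.56] grip=0.279
turn shares [ 0.62  0.02 -0.  ] shift shares(old axes) [ 0.008 -0.059  0.055] (new axes) [ 0.007 -0.056  0.058] pred [ 1.21  3.27 12.82  7.1 ]
```

Call:
carry_out(moves=[[[0,0,0,0,-0.023,-0.011,-1],[0,0,0,0,-0.01,-0.005,-1],[0,0,0,0,0,0,-1],[0,0,0,0,0,0,-1]]])

```text
time: 10.77
tool_pos: [0.4997, -0.2253, 0.0409]
tool_rot: [0.178, 0.795, 0.566, 0.126]
contact_force: [5.8, -2.4, 5.7]
gripper_width: 0.278
```

```bash
python3 tgt.py -9.6 0 14.5 22
```

```text
t=10.77 cx=-10.11 cy=-0.32 cz=17.17 th=25.12 yaw=-0.02 roll=-0.09 lip=1.93 floor=4.61 comp=12.69 blk=6.6 F=[ 6.32 -0.41  5.71] grip=0.278
turn shares [ 0.62  0.02 -0.  ] shift shares(old axes) [ 0.008 -0.027  0.07 ] (new axes) [ 0.008 -0.023  0.071] pred [ 1.41  3.27 13.02  6.9 ]
```

```bash
python3 - <<'E'
from tgt import *
s,d=wr("w8");now();T=d["world_from_camera"];C=cloud(d)
tp=T@np.linalg.inv(d["hand_eye"]);Pt=(C-tp[:3,3])@tp[:3,:3]*1000
m=(abs(Pt[...,0]+.8)<4)&(Pt[...,2]<-10)&(Pt[...,2]>-26)&(Pt[...,1]>-50)&(Pt[...,1]<45);q=Pt[m]
k=q[(q[:,1]<25)];A=np.c_[k[:,1],np.ones(len(k))];print("slope",np.linalg.lstsq(A,k[:,2],rcond=None)[0],"y",np.percentile(q[:,1],[.2,.5,1,99,99.5]))
E
```

```text
t=10.82 cx=-10.09 cy=-0.32 cz=17.21 th=25.12 yaw=-0.01 roll=-0.09 lip=1.91 floor=4.64 comp=12.67 blk=6.7 F=[ 5.99 -0.47  7.18] grip=0.280
slope [ 1.52557660e-02 -2.01656534e+01] y [-49.07103603 -48.63457125 -47.83216209  26.37885436  27.14789666]
```

View pics/w8.png

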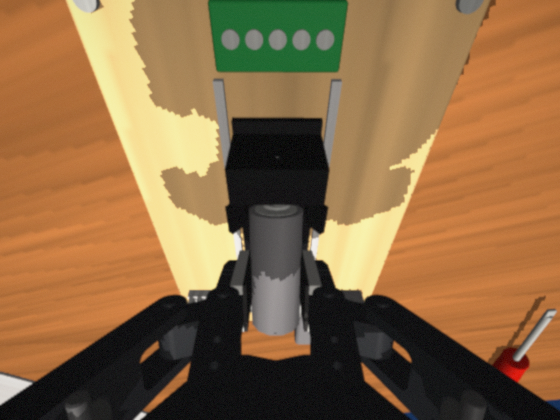

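```bash
python3 - <<'E'
from tgt import *
for n in("w7","w8"):
    d=dict(np.load(n+".npz"))
    T=d["world_from_camera"];C=cloud(d)
    tp=T@np.linalg.inv(d["hand_eye"]);Pt=(C-tp[:3,3])@tp[:3,:3]*1000
    m=(abs(Pt[...,0]+.8)<4)&(Pt[...,2]<8)&(Pt[...,2]>-26)&(Pt[...,1]>-45)&(Pt[...,1]<45);q=Pt[m]
    k=q[(q[:,1]<24)&(q[:,1]>-33)];k=k[k[:,2]<-17];A=np.c_[k[:,1],np.ones(len(k))];print(n,"slope",np.linalg.lstsq(A,k[:,2],rcond=None)[0])
    for z0 in(-20,-17,-14,-11): 
        k=q[(abs(q[:,2]-z0)<1.5)&(q[:,1]<-30)];print(z0,len(k),np.percentile(k[:,1],[5,25,50,75]).round(2) if len(k) else "")
    k=q[q[:,1]>22];print("nub end",np.percentile(k[:,1],[90,99,100]).round(2))
E
```

```text
w7 slope [ 7.73895443e-05 -2.03847763e+01]
-20 206 [-34.9  -34.16 -32.81 -31.4 ]
-17 46 [-35.35 -35.19 -35.08 -34.85]
-14 39 [-35.47 -35.23 -35.11 -35.  ]
-11 31 [-35.39 -35.34 -35.16 -34.99]
nub end [26.76 27.5  27.76]
w8 slope [ 1.22315879e-02 -2.03261156e+01]
-20 197 [-34.81 -34.13 -32.66 -31.36]
-17 53 [-35.31 -35.07 -34.95 -34.71]
-14 39 [-35.52 -35.25 -35.07 -34.94]
-11 88 [-37.23 -36.63 -35.99 -35.2 ]
nub end [27.12 28.   28.42]
```

The wrist view shows the flat end down inside the rear cheeks. The cell hasn't slipped lengthwise and has only pivoted 0.7° in the pads. I'll continue rolling down in small steps.

Call:
carry_out(moves=[[[0.2,0,0,0.004,-0.009,0.023,-1],[0.2,0,0,0.004,-0.009,0.023,-1],[0.2,0,0,0,-0.009,0.023,-1],[0,0,0,0,0,0,-1]]])

```text
time: 11.15
tool_pos: [0.5005, -0.2253, 0.0383]
tool_rot: [0.157, 0.799, 0.57, 0.111]
contact_force: [6.4, -2.3, 7.9]
gripper_width: 0.28
```

```bash
python3 tgt.py -9.6 0 12.5 18
```

```text
t=11.15 cx=-9.02 cy=-0.12 cz=14.88 th=22.13 yaw=0.00 roll=-0.11 lip=0.83 floor=3.60 comp=12.26 blk=7.5 F=[ 6.82 -0.12  7.92] grip=0.280
turn shares [ 0.83  0.02 -0.  ] shift shares(old axes) [ 0.004 -0.049  0.054] (new axes) [ 0.003 -0.045  0.058] pred [ 1.8   3.09 13.48  6.97]
```

The cell force is about 11 N including its weight, mostly friction of the face sliding down the disc. From here I'll pivot about the disc contact, which needs no sliding, and leave the last lowering until the cell is level.

```bash
cat > p.py <<'E'
import sys
import tgt
from tgt import *
# args: cx flatz th_cell  ; cell pitch rel tool PO deg
PO=-0.7
cx,fz,th=map(float,sys.argv[1:4])
cz=fz+32.5*np.sin(np.radians(th))
s,r,c,t=now();print("flat z now",round(c[2]-32.5*np.sin(t+np.radians(PO)),2),"cell model now",np.round(clear(c[0],c[2],t+np.radians(PO)),2))
print("target cell",np.round(clear(cx,cz,np.radians(th)),2))
to(cx,0,cz,th-PO)
E
python3 p.py -9.5 3.3 18.5; python3 p.py -9.4 3.4 16;python3 p.py -9.4 3.4 12;python3 p.py -9.2 3.4 8;python3 p.py -9 3.4 4
```

```text
t=11.15 cx=-9.02 cy=-0.12 cz=14.88 th=22.13 yaw=0.00 roll=-0.11 lip=0.83 floor=3.60 comp=12.26 blk=7.5 F=[ 6.82 -0.12  7.92] grip=0.280
flat z now 3.01 cell model now [ 0.84  3.9  12.2   7.64]
target cell [ 2.01  3.97 13.06  7.33]
t=11.15 cx=-9.02 cy=-0.12 cz=14.88 th=22.13 yaw=0.00 roll=-0.11 lip=0.83 floor=3.60 comp=12.26 blk=7.5 F=[ 6.82 -0.12  7.92] grip=0.280
turn shares [0.59 0.02 0.  ] shift shares(old axes) [ 0.004 -0.032  0.028] (new axes) [ 0.003 -0.031  0.03 ] pred [ 1.91  3.65 12.97  7.18]
t=11.15 cx=-9.02 cy=-0.12 cz=14.88 th=22.13 yaw=0.00 roll=-0.11 lip=0.83 floor=3.60 comp=12.26 blk=7.5 F=[ 6.82 -0.12  7.92] grip=0.280
flat z now 3.01 cell model now [ 0.84  3.9  12.2   7.64]
target cell [ 1.42  3.9  13.1   7.63]
t=11.15 cx=-9.02 cy=-0.12 cz=14.88 th=22.13 yaw=0.00 roll=-0.11 lip=0.83 floor=3.60 comp=12.26 blk=7.5 F=[ 6.82 -0.12  7.92] grip=0.280
turn shares [ 1.09  0.02 -0.  ] shift shares(old axes) [ 0.004 -0.05   0.061] (new axes) [ 0.003 -0.044  0.065] pred [ 1.48  3.57 13.15  7.48]
t=11.15 cx=-9.02 cy=-0.12 cz=14.88 th=22.13 yaw=0.00 roll=-0.11 lip=0.83 floor=3.60
[... 746 characters left out ...]
=12.26 blk=7.5 F=[ 6.82 -0.12  7.92] grip=0.280
turn shares [ 2.69  0.02 -0.  ] shift shares(old axes) [ 0.004 -0.114  0.171] (new axes) [ 0.003 -0.071  0.193] pred [ 1.6   3.16 13.42  8.4 ]
t=11.15 cx=-9.02 cy=-0.12 cz=14.88 th=22.13 yaw=0.00 roll=-0.11 lip=0.83 floor=3.60 comp=12.26 blk=7.5 F=[ 6.82 -0.12  7.92] grip=0.280
flat z now 3.01 cell model now [ 0.84  3.9  12.2   7.64]
target cell [ 2.08  3.43 13.16  9.29]
t=11.15 cx=-9.02 cy=-0.12 cz=14.88 th=22.13 yaw=0.00 roll=-0.11 lip=0.83 floor=3.60 comp=12.26 blk=7.5 F=[ 6.82 -0.12  7.92] grip=0.280
turn shares [ 3.49  0.02 -0.  ] shift shares(old axes) [ 0.004 -0.144  0.227] (new axes) [ 0.003 -0.069  0.26 ] pred [ 1.69  3.05 13.21  9.15]
```

Call:
carry_out(moves=[[[0,0,0,0,-0.012,-0.012,-1],[0.2,0,0,0.004,-0.007,0.01,-1],[0.2,0,0,0,-0.007,0.01,-1],[0.2,0,0,0,-0.007,0.01,-1],[0,0,0,0,0,0,-1]]])

```text
time: 11.57
tool_pos: [0.4992, -0.2247, 0.0365]
tool_rot: [0.136, 0.803, 0.572, 0.095]
contact_force: [5.9, -3.7, 4.3]
gripper_width: 0.279
```

```bash
python3 p.py -9.4 3.4 16
```

```text
t=11.57 cx=-10.16 cy=0.09 cz=13.31 th=19.08 yaw=0.00 roll=-0.11 lip=2.47 floor=3.40 comp=13.79 blk=6.4 F=[ 6.81 -1.58  4.3 ] grip=0.279
flat z now 3.06 cell model now [ 2.4   3.73 13.73  6.54]
target cell [ 1.42  3.9  13.1   7.63]
t=11.57 cx=-10.16 cy=0.09 cz=13.31 th=19.08 yaw=0.00 roll=-0.11 lip=2.47 floor=3.40 comp=13.79 blk=6.4 F=[ 6.81 -1.58  4.3 ] grip=0.279
turn shares [ 0.48  0.02 -0.  ] shift shares(old axes) [-0.002  0.003  0.032] (new axes) [-0.002  0.004  0.031] pred [ 1.48  3.57 13.15  7.48]
```

Call:
carry_out(moves=[[[0.2,0,0,0,0.004,0.009,-1],[0.2,0,0,0,0,0.009,-1],[0.15,0,0,0,0,0.009,-1],[0,0,0,0,0,0,-1]]])

```text
time: 11.9
tool_pos: [0.4993, -0.2247, 0.0349]
tool_rot: [0.116, 0.806, 0.575, 0.081]
contact_force: [6.6, -3.8, 2.9]
gripper_width: 0.279
```

```bash
python3 p.py -9.6 3.4 13
```

```text
t=11.90 cx=-9.80 cy=0.12 cz=11.97 th=16.28 yaw=0.01 roll=-0.11 lip=1.84 floor=3.38 comp=13.59 blk=7.0 F=[ 7.47 -1.43  2.87] grip=0.279
flat z now 3.24 cell model now [ 1.79  3.72 13.65  7.13]
target cell [ 1.42  3.73 13.55  7.6 ]
t=11.90 cx=-9.80 cy=0.12 cz=11.97 th=16.28 yaw=0.01 roll=-0.11 lip=1.84 floor=3.38 comp=13.59 blk=7.0 F=[ 7.47 -1.43  2.87] grip=0.279
turn shares [0.52 0.02 0.  ] shift shares(old axes) [-0.003 -0.012  0.035] (new axes) [-0.003 -0.011  0.035] pred [ 1.46  3.38 13.6   7.45]
```

Call:
carry_out(moves=[[[0.2,0,0,-0.005,-0.003,0.011,-1],[0.2,0,0,-0.003,-0.003,0.011,-1],[0.2,0,0,0,-0.003,0.011,-1],[0,0,0,0,0,0,-1]]])

```text
time: 12.23
tool_pos: [0.4991, -0.2247, 0.0331]
tool_rot: [0.094, 0.809, 0.577, 0.066]
contact_force: [7.3, -4.1, 0.6]
gripper_width: 0.274
```

```bash
python3 p.py -9.5 3.4 10
```

```text
t=12.23 cx=-9.70 cy=0.05 cz=10.47 th=13.24 yaw=-0.01 roll=-0.07 lip=1.53 floor=3.37 comp=13.72 blk=7.4 F=[ 8.25 -1.46  0.58] grip=0.274
flat z now 3.41 cell model now [ 1.49  3.72 13.67  7.54]
target cell [ 1.68  3.6  13.61  7.96]
t=12.23 cx=-9.70 cy=0.05 cz=10.47 th=13.24 yaw=-0.01 roll=-0.07 lip=1.53 floor=3.37 comp=13.72 blk=7.4 F=[ 8.25 -1.46  0.58] grip=0.274
turn shares [ 0.51  0.02 -0.  ] shift shares(old axes) [-0.001 -0.011  0.039] (new axes) [-0.001 -0.01   0.039] pred [ 1.65  3.24 13.66  7.81]
```

Call:
carry_out(moves=[[[0.2,0,0,0,0.002,0.012,-1],[0.2,0,0,0,0,0.012,-1],[0.2,0,0,0,0,0.012,-1],[0,0,0,0,0,0,-1]]])

```text
time: 12.57
tool_pos: [0.4991, -0.2246, 0.0313]
tool_rot: [0.073, 0.811, 0.578, 0.051]
contact_force: [7.2, -2.7, 1.5]
gripper_width: 0.281
```

```bash
python3 p.py -9.2 3.4 7
```

```text
t=12.57 cx=-9.29 cy=0.08 cz=8.84 th=10.20 yaw=-0.00 roll=-0.07 lip=1.53 floor=3.29 comp=13.47 blk=8.1 F=[ 7.72 -0.16  1.47] grip=0.281
flat z now 3.47 cell model now [ 1.54  3.65 13.42  8.29]
target cell [ 1.64  3.5  13.38  8.67]
t=12.57 cx=-9.29 cy=0.08 cz=8.84 th=10.20 yaw=-0.00 roll=-0.07 lip=1.53 floor=3.29 comp=13.47 blk=8.1 F=[ 7.72 -0.16  1.47] grip=0.281
turn shares [ 0.5   0.01 -0.  ] shift shares(old axes) [-0.002 -0.012  0.04 ] (new axes) [-0.002 -0.01   0.04 ] pred [ 1.65  3.12 13.43  8.53]
```

Call:
carry_out(moves=[[[0.17,0,0,0,-0.003,0.013,-1],[0.17,0,0,0,-0.003,0.013,-1],[0.17,0,0,0,-0.003,0.014,-1],[0,0,0,0,0,0,-1]]])

```text
time: 12.9
tool_pos: [0.499, -0.2247, 0.0296]
tool_rot: [0.055, 0.812, 0.579, 0.038]
contact_force: [6.9, -2.5, 1.7]
gripper_width: 0.281
```

```bash
python3 p.py -9.2 3.2 3.5
```

```text
t=12.90 cx=-9.08 cy=0.03 cz=7.40 th=7.66 yaw=-0.01 roll=-0.07 lip=1.55 floor=3.18 comp=13.31 blk=8.6 F=[ 7.36 -0.12  1.72] grip=0.281
flat z now 3.46 cell model now [ 1.53  3.55 13.26  8.79]
target cell [ 2.84  3.22 13.35  9.15]
t=12.90 cx=-9.08 cy=0.03 cz=7.40 th=7.66 yaw=-0.01 roll=-0.07 lip=1.55 floor=3.18 comp=13.31 blk=8.6 F=[ 7.36 -0.12  1.72] grip=0.281
turn shares [ 0.69  0.02 -0.  ] shift shares(old axes) [-0.001 -0.021  0.058] (new axes) [-0.001 -0.018  0.06 ] pred [ 2.45  2.84 13.4   9.  ]
```

Call:
carry_out(moves=[[[0.18,0,0,0,-0.004,0.015,-1],[0.18,0,0,0,-0.004,0.015,-1],[0.18,0,0,0,-0.004,0.015,-1],[0.18,0,0,0,-0.004,0.015,-1],[0,0,0,0,0,0,-1]]])

```text
time: 13.32
tool_pos: [0.4989, -0.2246, 0.0273]
tool_rot: [0.029, 0.814, 0.58, 0.02]
contact_force: [6.5, -4.0, 2.1]
gripper_width: 0.276
```

```bash
python3 p.py -9 2.8 0
```

```text
t=13.32 cx=-8.85 cy=0.06 cz=5.25 th=4.08 yaw=-0.01 roll=-0.07 lip=2.46 floor=2.97 comp=13.04 blk=9.4 F=[ 7.5  -1.69  2.14] grip=0.276
flat z now 3.33 cell model now [ 2.85  3.35 12.99  9.55]
target cell [ 3.5  2.8 13.  10. ]
t=13.32 cx=-8.85 cy=0.06 cz=5.25 th=4.08 yaw=-0.01 roll=-0.07 lip=2.46 floor=2.97 comp=13.04 blk=9.4 F=[ 7.5  -1.69  2.14] grip=0.276
turn shares [ 0.68  0.01 -0.  ] shift shares(old axes) [-0.001 -0.019  0.065] (new axes) [-0.001 -0.015  0.066] pred [ 3.6   2.4  13.05  9.85]
```

Call:
carry_out(moves=[[[0.17,0,0,0,-0.003,0.016,-1],[0.17,0,0,0,-0.003,0.016,-1],[0.17,0,0,0,-0.003,0.016,-1],[0.17,0,0,0,-0.003,0.016,-1],[0,0,0,0,0,0,-1]]])

```text
time: 13.73
tool_pos: [0.4986, -0.2245, 0.0248]
tool_rot: [0.005, 0.814, 0.58, 0.003]
contact_force: [7.0, -2.2, 2.4]
gripper_width: 0.275
```

```bash
python3 p.py -8.7 0.9 0; python3 - <<'E'
from tgt import *
s,d=wr("w9");T=d["world_from_camera"];C=cloud(d)
tp=T@np.linalg.inv(d["hand_eye"]);Pt=(C-tp[:3,3])@tp[:3,:3]*1000
m=(abs(Pt[...,0]+.8)<4)&(Pt[...,2]<8)&(Pt[...,2]>-26)&(Pt[...,1]>-45)&(Pt[...,1]<45);q=Pt[m]
k=q[(q[:,1]<24)&(q[:,1]>-33)];k=k[k[:,2]<-17];A=np.c_[k[:,1],np.ones(len(k))];print("slope",np.linalg.lstsq(A,k[:,2],rcond=None)[0])
W_=(C-H)@B*1000; k=W_[m];k=k[(k[:,0]<12)&(k[:,0]>-38)&(k[:,2]>8)];print("cell top z",np.median(k[:,2]))
dd=dict(grab_frame("scene"));crop("s9",dd["frame"],130,130,270,230,5)
E
```

```text
t=13.73 cx=-8.66 cy=0.07 cz=2.96 th=0.69 yaw=-0.01 roll=-0.07 lip=3.26 floor=2.56 comp=12.71 blk=10.2 F=[7.39 0.18 2.42] grip=0.275
flat z now 2.96 cell model now [ 3.16  2.95 12.67 10.33]
target cell [ 3.2  0.9 12.7 10.3]
t=13.73 cx=-8.66 cy=0.07 cz=2.96 th=0.69 yaw=-0.01 roll=-0.07 lip=3.26 floor=2.56 comp=12.71 blk=10.2 F=[7.39 0.18 2.42] grip=0.275
turn shares [-0.    0.01 -0.  ] shift shares(old axes) [-0.002 -0.001  0.051] (new axes) [-0.002 -0.001  0.051] pred [ 3.32  0.5  12.77 10.14]
slope [ 1.08384704e-02 -1.99561746e+01]
cell top z 15.734659795088406
```

View pics/s9.png

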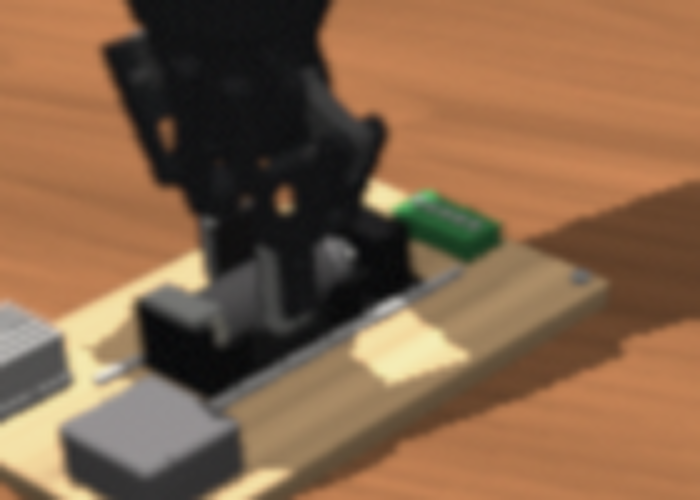

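View pics/w9.png

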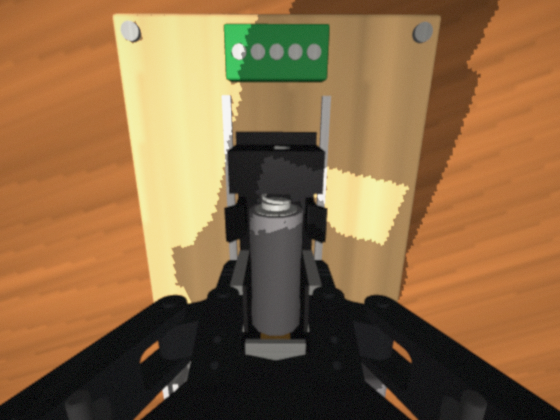

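The wrist view shows the cell level, with its nub end behind the lip (a gap of brown at row 335, then the lip at row 348), and the spring compressed at (276,205). Now I'll lower to just above the floor.

Call:
carry_out(moves=[[[0,0,0,0,0,0.012,-1],[0,0,0,0,0,0.012,-1],[0,0,0,0,0,0.012,-1],[0,0,0,0,0,0,-1]]])

```text
time: 14.17
tool_pos: [0.4984, -0.2243, 0.0233]
tool_rot: [0.005, 0.814, 0.58, 0.003]
contact_force: [7.0, -2.8, 3.0]
gripper_width: 0.28
```

```bash
python3 p.py -8.3 0.6 0
```

```text
t=14.17 cx=-8.96 cy=0.11 cz=1.46 th=0.71 yaw=-0.01 roll=-0.06 lip=3.58 floor=1.06 comp=13.03 blk=9.9 F=[ 7.54 -0.41  3.03] grip=0.280
flat z now 1.45 cell model now [ 3.46  1.45 12.96 10.04]
target cell [ 2.8  0.6 12.3 10.7]
t=14.17 cx=-8.96 cy=0.11 cz=1.46 th=0.71 yaw=-0.01 roll=-0.06 lip=3.58 floor=1.06 comp=13.03 blk=9.9 F=[ 7.54 -0.41  3.03] grip=0.280
turn shares [ 0.    0.01 -0.  ] shift shares(old axes) [-0.003  0.016  0.022] (new axes) [-0.003  0.016  0.022] pred [ 2.93  0.2  12.38 10.54]
```

Call:
carry_out(moves=[[[0,0,0,0,0,0.007,-1],[0,0,0,0,0,0.007,-1],[0,0,0,0,0,0.005,-1],[0,0,0,0,0,0,-1]]])

```text
time: 14.5
tool_pos: [0.4984, -0.2243, 0.0226]
tool_rot: [0.005, 0.814, 0.58, 0.003]
contact_force: [6.9, -2.5, 2.5]
gripper_width: 0.276
```

```bash
python3 p.py -5 0.6 0
```

```text
t=14.50 cx=-8.93 cy=0.16 cz=0.79 th=0.72 yaw=-0.01 roll=-0.06 lip=3.56 floor=0.38 comp=13.01 blk=9.9 F=[ 7.35 -0.08  2.53] grip=0.276
flat z now 0.78 cell model now [ 3.44  0.78 12.93 10.06]
target cell [ 0.9  0.6  9.  14. ]
t=14.50 cx=-8.93 cy=0.16 cz=0.79 th=0.72 yaw=-0.01 roll=-0.06 lip=3.56 floor=0.38 comp=13.01 blk=9.9 F=[ 7.35 -0.08  2.53] grip=0.276
turn shares [ 0.    0.01 -0.  ] shift shares(old axes) [-0.004  0.098  0.006] (new axes) [-0.004  0.098  0.006] pred [ 0.53  0.2   9.08 13.84]
```

The lip's underside should be about 0.7 mm above the cell. I'll ease forward, watching the forces.

Call:
carry_out(moves=[[[0,0,0,0,0.025,0.001,-1],[0,0,0,0,0.025,0.001,-1],[0,0,0,0,0.025,0.001,-1],[0,0,0,0,0.025,0.001,-1],[0,0,0,0,0,0,-1]]])

```text
time: 14.92
tool_pos: [0.5014, -0.2253, 0.0219]
tool_rot: [0.004, 0.814, 0.58, 0.003]
contact_force: [5.8, -2.2, 2.0]
gripper_width: 0.28
```

```bash
python3 p.py -1 0.5 0
```

```text
t=14.92 cx=-5.76 cy=0.24 cz=0.03 th=0.59 yaw=-0.01 roll=-0.05 lip=1.16 floor=-0.31 comp=9.83 blk=13.1 F=[ 6.17 -0.22  2.04] grip=0.280
flat z now 0.09 cell model now [ 1.53 -0.03  9.78 13.21]
target cell [ 1.   0.5  5.  18. ]
t=14.92 cx=-5.76 cy=0.24 cz=0.03 th=0.59 yaw=-0.01 roll=-0.05 lip=1.16 floor=-0.31 comp=9.83 blk=13.1 F=[ 6.17 -0.22  2.04] grip=0.280
turn shares [-0.02  0.01 -0.  ] shift shares(old axes) [-0.006  0.12  -0.011] (new axes) [-0.006  0.12  -0.01 ] pred [ 0.63  0.1   5.08 17.84]
```

Call:
carry_out(moves=[[[0,0,0,0,0.025,-0.006,-1],[0,0,0,0,0.025,-0.002,-1],[0,0,0,0,0.025,0,-1],[0,0,0,0,0.02,0,-1],[0,0,0,0,0,0,-1],[0,0,0,0,0,0,-1]]])

```text
time: 15.42
tool_pos: [0.504, -0.226, 0.0216]
tool_rot: [0.003, 0.814, 0.58, 0.002]
contact_force: [3.1, -3.8, 0.3]
gripper_width: 0.282
```

```bash
python3 p.py -0.5 0.3 0
```

```text
t=15.42 cx=-3.05 cy=0.35 cz=-0.22 th=0.45 yaw=-0.01 roll=-0.03 lip=1.48 floor=-0.47 comp=7.11 blk=15.8 F=[ 4.13 -2.59  0.3 ] grip=0.282
flat z now -0.07 cell model now [ 1.83 -0.35  7.08 15.89]
target cell [ 1.2  0.3  4.5 18.5]
t=15.42 cx=-3.05 cy=0.35 cz=-0.22 th=0.45 yaw=-0.01 roll=-0.03 lip=1.48 floor=-0.47 comp=7.11 blk=15.8 F=[ 4.13 -2.59  0.3 ] grip=0.282
turn shares [-0.05  0.01 -0.  ] shift shares(old axes) [-0.009  0.065 -0.013] (new axes) [-0.009  0.065 -0.012] pred [ 0.83 -0.1   4.58 18.34]
```

Call:
carry_out(moves=[[[0,0,0,-0.008,0.012,-0.008,-1],[0,0,0,0,0.015,-0.004,-1],[0,0,0,0,0.015,0,-1],[0,0,0,0,0.01,0,-1],[0,0,0,0,0,0,-1],[0,0,0,0,0,0,-1]]])

```text
time: 15.92
tool_pos: [0.5056, -0.2266, 0.0218]
tool_rot: [0.003, 0.814, 0.58, 0.002]
contact_force: [2.8, -2.1, -0.4]
gripper_width: 0.28
```

```bash
python3 p.py -0.3 0.3 0
```

```text
t=15.92 cx=-1.38 cy=0.37 cz=0.02 th=0.39 yaw=-0.01 roll=0.00 lip=1.27 floor=-0.20 comp=5.42 blk=17.5 F=[ 3.29 -1.09 -0.36] grip=0.280
flat z now 0.2 cell model now [ 1.61 -0.14  5.41 17.55]
target cell [ 1.2  0.3  4.3 18.7]
t=15.92 cx=-1.38 cy=0.37 cz=0.02 th=0.39 yaw=-0.01 roll=0.00 lip=1.27 floor=-0.20 comp=5.42 blk=17.5 F=[ 3.29 -1.09 -0.36] grip=0.280
turn shares [-0.06 -0.   -0.  ] shift shares(old axes) [-0.009  0.028 -0.007] (new axes) [-0.009  0.028 -0.007] pred [ 0.83 -0.1   4.38 18.54]
```

Call:
carry_out(moves=[[[0,0,0,-0.004,0.008,0,-1],[0,0,0,0,0.008,0,-1],[0,0,0,0,0,0,-1],[0,0,0,0,0,0,-1]]])

```text
time: 16.25
tool_pos: [0.5063, -0.2269, 0.022]
tool_rot: [0.003, 0.814, 0.58, 0.002]
contact_force: [2.7, -1.6, -1.3]
gripper_width: 0.282
```

```bash
python3 p.py -0.3 0.3 0
```

```text
t=16.25 cx=-0.62 cy=0.31 cz=0.15 th=0.41 yaw=-0.02 roll=0.02 lip=1.14 floor=-0.09 comp=4.67 blk=18.3 F=[ 3.08 -0.64 -1.32] grip=0.282
flat z now 0.31 cell model now [ 1.480e+00 -1.000e-02  4.660e+00  1.831e+01]
target cell [ 1.2  0.3  4.3 18.7]
t=16.25 cx=-0.62 cy=0.31 cz=0.15 th=0.41 yaw=-0.02 roll=0.02 lip=1.14 floor=-0.09 comp=4.67 blk=18.3 F=[ 3.08 -0.64 -1.32] grip=0.282
turn shares [-0.06 -0.   -0.  ] shift shares(old axes) [-0.008  0.009 -0.004] (new axes) [-0.008  0.009 -0.004] pred [ 0.83 -0.1   4.38 18.54]
```

Call:
carry_out(moves=[[[0,0,0,0,0.008,0,-1],[0,0,0,0,0.006,0,-1],[0,0,0,0,0,0,-1],[0,0,0,0,0,0,-1]]])

```text
time: 16.58
tool_pos: [0.5068, -0.2271, 0.022]
tool_rot: [0.003, 0.814, 0.58, 0.002]
contact_force: [3.1, -1.3, -2.5]
gripper_width: 0.276
```

```bash
python3 p.py -0.1 0.2 0; python3 - <<'E'
from h import *
s,d=wr("w10")
E
```

```text
t=16.58 cx=-0.09 cy=0.29 cz=0.21 th=0.40 yaw=-0.02 roll=0.02 lip=1.08 floor=-0.02 comp=4.13 blk=18.8 F=[ 3.32 -0.24 -2.55] grip=0.276
flat z now 0.38 cell model now [ 1.42  0.05  4.12 18.85]
target cell [ 1.3  0.2  4.1 18.9]
t=16.58 cx=-0.09 cy=0.29 cz=0.21 th=0.40 yaw=-0.02 roll=0.02 lip=1.08 floor=-0.02 comp=4.13 blk=18.8 F=[ 3.32 -0.24 -2.55] grip=0.276
turn shares [-0.06 -0.   -0.  ] shift shares(old axes) [-0.007  0.001 -0.   ] (new axes) [-0.007  0.001 -0.   ] pred [ 0.93 -0.2   4.18 18.74]
```

View pics/w10.png

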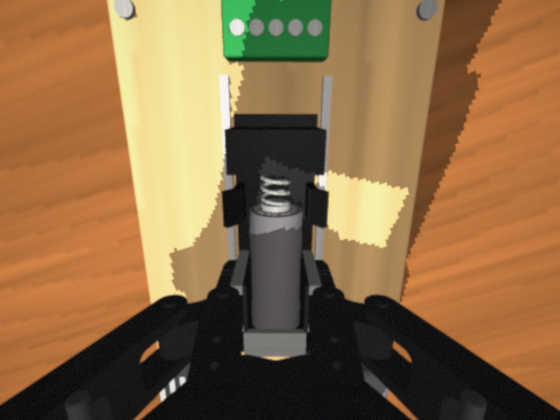

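The wrist view shows the nub end tucked under the lip (lip at rows 333–357) and the spring relaxed against the flat end. I'll settle it and release gently.

Call:
carry_out(moves=[[[0,0,0,-0.003,0,0.005,-1],[0,0,0,0,0,0,-1],[0,0,0,0,0,0,-0.4],[0,0,0,0,0,0,-0.3],[0,0,0,0,0,0,-0.2],[0,0,0,0,0,0,-0.1],[0,0,0,0,0,0,0],[0,0,0,0,0,0,0]]])

```text
time: 17.3
tool_pos: [0.507, -0.2274, 0.0222]
tool_rot: [0.003, 0.814, 0.58, 0.002]
contact_force: [0.1, 1.5, -0.6]
gripper_width: 0.5
```

```bash
python3 p.py -0.1 0.2 0; python3 - <<'E'
from tgt import *
s,d=wr("w11");C=cloud(d);W_=(C-H)@B*1000
m=(abs(W_[...,1])<5)&(W_[...,2]>9)&(W_[...,2]<16)&(W_[...,0]>-38)&(W_[...,0]<30);k=W_[m];print(np.percentile(k[:,0],[1,99]),np.median(k[:,2]))
E
```

```text
t=17.30 cx=0.22 cy=-0.01 cz=0.36 th=0.44 yaw=-0.02 roll=-0.00 lip=0.91 floor=0.11 comp=3.83 blk=19.1 F=[-0.35  1.47 -0.64] grip=0.500
flat z now 0.5 cell model now [ 1.25  0.23  3.81 19.17]
target cell [ 1.3  0.2  4.1 18.9]
t=17.30 cx=0.22 cy=-0.01 cz=0.36 th=0.44 yaw=-0.02 roll=-0.00 lip=0.91 floor=0.11 comp=3.83 blk=19.1 F=[-0.35  1.47 -0.64] grip=0.500
turn shares [-0.05  0.   -0.  ] shift shares(old axes) [ 0.    -0.007  0.004] (new axes) [ 0.    -0.007  0.004] pred [ 0.93 -0.2   4.18 18.74]
[-32.31094056  25.67855672] 12.843465026954114
```

View pics/w11.png

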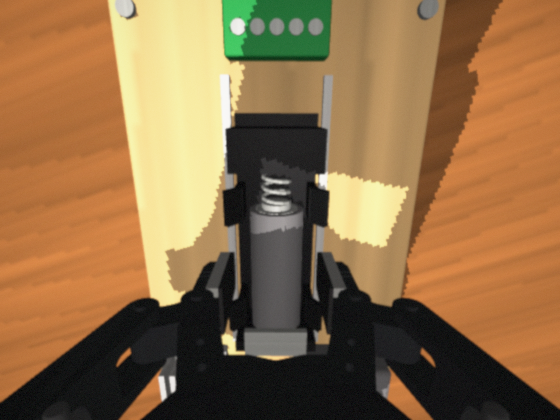

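Released. The flat end is at -32.3 mm and the cell's top 12.8 mm above the seat, so it is home; the fingers are clear at about (225,290) and (330,290). Retreating straight up.

Call:
carry_out(moves=[[[0,0,0,0,0,-0.1,0],[0,0,0,0,0,-0.3,0],[0,0,0,0,0,-0.5,0],[0,0,0,0,0,-0.6,0],[0,0,0,0,0,-0.6,0],[0,0,0,0,0,-0.6,0],[0,0,0,0,0,0,0],[0,0,0,0,0,0,0]]])

```text
time: 18.02
tool_pos: [0.5076, -0.228, 0.1333]
tool_rot: [0.006, 0.814, 0.58, 0.003]
contact_force: [0.2, -0.3, -0.2]
gripper_width: 0.5
```

```bash
python3 - <<'E'
from tgt import *
s,d=wr("w12");print(s["time"],s["tool_pos"],s["contact_force"])
for n,d in(("wrist",d),("top",dict(grab_frame("top")))):
    C=cloud(d);W_=(C-H)@B*1000
    m=(abs(W_[...,1])<5)&(W_[...,2]>9)&(W_[...,2]<17)&(W_[...,0]>-38)&(W_[...,0]<23);k=W_[m];A=np.c_[k[:,0],np.ones(len(k))];print(n,len(k),np.percentile(k[:,0],[1,99]),np.median(k[:,2]),np.linalg.lstsq(A,k[:,2],rcond=None)[0])
    m=(abs(W_[...,1])<14.5)&(W_[...,2]>2)&(W_[...,2]<15)&(W_[...,0]>-20)&(W_[...,0]<12);k=W_[m];print("y",np.percentile(k[:,1],[1,50,99]))
save("t12",d["frame"])
a=np.load("top0.npz")["frame"].astype(int);b=d["frame"].astype(int)
for n,(u,v) in dict(gauge=(285,323),fitting=(277,181),driver=(298,125)).items():print(n,abs(a-b)[v-25:v+25,u-25:u+25].mean())
E
```

```text
18.0167 [ 0.50761841 -0.22800432  0.13327548] [ 0.18475905 -0.25951095 -0.21518762]
wrist 797 [-32.24855799  22.25300277] 12.858329020412143 [1.27671522e-02 1.28785646e+01]
y [-12.0443414   -0.18061897  12.31865432]
top 161 [-32.31484743   9.26772171] 12.260672188181301 [4.78717087e-04 1.21913334e+01]
y [-12.52153853   2.25386086  12.33738232]
gauge 11.199066666666667
fitting 10.9216
driver 10.491866666666667
```

View pics/w12.png

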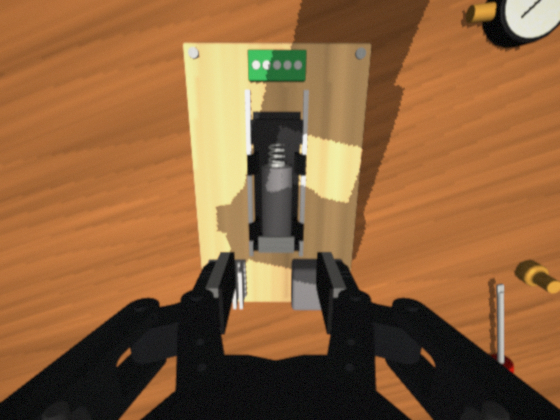

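View pics/t12.png

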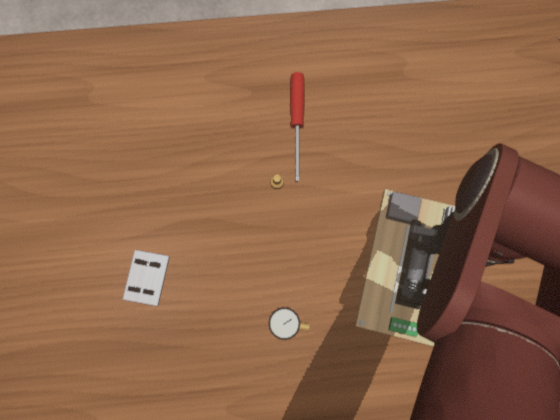

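The wrist view shows the cell seated at (277,205), with its nub end under the lip at row 243. In the top view the bystanders are at the same pixels as at the start: gauge (285,323), fitting (277,181), screwdriver tip (298,180). Handing in.

```bash
python3 -c "
from h import *
print(ticket.job_done())"
```

```text
the job is handed in; nothing more can be done
None
```

The cell is in the battery holder, nub end under the lip and flat end on the spring, and I handed the job in at about 18 s of the 58 s allowed. The hand-in reports no verdict, so the checks below are my own measurements.

**What I did:** I took the cell from the dock and tilted it 30° nub up. I then pushed the spring back about 13.7 mm, rolled the nub down past the lip, lowered the cell, eased it forward and let go. The holder sits about 7 mm ahead of mid-rail, seen by the wrist camera and confirmed by the spring's force.

**Last checks after letting go:**

| Check | Result |
|---|---|
| Flat end along the holder | 32.3 mm behind the home point (32.5 expected) |
| Top of the cell | 12.9 mm above the home point (13 expected) |
| Sideways offset | about 0.2 mm |
| Tilt | about 0.013 rad |
| Tool force | near zero, with the gripper well above the board |
| Gauge, fitting, screwdriver | at their starting pixels, judged by eye |

**Checks that disagreed or were uncertain:**
- **Force:** the highest force I saw was about 10.4 N, roughly 11 N with the cell's weight. It came from friction on the spring disc while rolling down. I only read the force at the end of each move, so brief peaks in between are unknown.
- **Cell in the grip:** the cell pivoted about 0.7° in the pads during the roll, and I corrected for it.
- **Height in the top view:** the top camera put the cell about 0.6 mm lower than the wrist camera did, within calibration error. The arm partly hid the cell in that view, so I gave no weight to its sideways figure.

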